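Stir the walnuts in the pan

TASK

Pick up the wooden spoon and use it to stir the walnuts in the shallow pan: with its tip down among them, make at least three full wide turns round the pan, either way, so that most of the walnuts end up somewhere else in the pan. Keep your fingers off the walnuts, lose none, do not press hard on the pan, shove it or tip it, and leave the mug, bottle and jar alone. Then lay the spoon back in both notches of its rest, lengthwise and centred as it was, and let go.

Things in the scene. Friction and masses are not known exactly. Their poses are not given: they have to be found in the camera images.
- spoon: wooden spoon, 250 mm long, 60 g. Origin: on the handle's axis, 135 mm from the head's tip; grip it here. x runs from head to handle end (head at -x), z up as it lies. Handle: bar 16 mm wide (y), 14 thick (z), x = -75 to +115 mm. Head: flat, 44 mm wide, 10 thick, x = -135 to -71 mm. Starts lying level in the rest, head roughly towards the robot
- spoon_tip (a point): the outermost point of the spoon's head, at mid thickness, 135 mm from the spoon's origin along its -x
- rest: white spoon rest, fixed. Origin: centre of its underside; x along the resting spoon (head at -x), z up. Base plate 150 x 72 x 8 mm; saddles at x = -55 and +55 mm, 12 mm thick, 60 wide, each with a notch 34 mm wide; notch floors 31 mm, lip tops 44 mm above the worktop. A spoon in both notches has its handle axis 38 mm up; it is free to grasp between the saddles
- pan: shallow round metal pan, 0.95 kg, loose on a fixed black hob plate (270 x 270 x 30 mm). Origin: centre of its underside, 30 mm above the worktop; z up. Inner floor 5 mm above the origin, 103 mm in radius; the wall flares to outer radius 124 mm at the rim, 45 mm above the origin. Two loop handles along +y and -y reach 153 mm from the centre, 47 mm high
- walnut0: one of six whole walnuts lying apart in the pan, a hard rounded lump about 42 x 34 x 34 mm, 10 to 20 g. Origin: its centre; it rolls about, so its axes mean nothing
- walnut1: one of six whole walnuts lying apart in the pan, a hard rounded lump about 42 x 34 x 34 mm, 10 to 20 g. Origin: its centre; it rolls about, so its axes mean nothing
- walnut2: one of six whole walnuts lying apart in the pan, a hard rounded lump about 42 x 34 x 34 mm, 10 to 20 g. Origin: its centre; it rolls about, so its axes mean nothing
- walnut3: one of six whole walnuts lying apart in the pan, a hard rounded lump about 42 x 34 x 34 mm, 10 to 20 g. Origin: its centre; it rolls about, so its axes mean nothing
- walnut4: one of six whole walnuts lying apart in the pan, a hard rounded lump about 42 x 34 x 34 mm, 10 to 20 g. Origin: its centre; it rolls about, so its axes mean nothing
- walnut5: one of six whole walnuts lying apart in the pan, a hard rounded lump about 42 x 34 x 34 mm, 10 to 20 g. Origin: its centre; it rolls about, so its axes mean nothing
- mug: a white mug, 82 mm across, 95 mm tall, with a handle; stands loose beyond the work, to be left alone. Origin: centre of its underside
- soap: a clear soap bottle, 60 mm across, 160 mm tall; stands loose beyond the work, to be left alone. Origin: centre of its underside
- jar: a glass jar with a steel lid, 84 mm across, 120 mm tall; stands loose beyond the work, to be left alone. Origin: centre of its underside
Mind the look-alikes: they are no part of the job. Leave any black, green or orange look-alike of the walnut2 alone.

How it is judged:
By the outcome, as a careful person would: the job done as asked, in the order asked, and still so for the second after the job is handed in, with the robot touching nothing.
It also fails if it takes over 72 s, if anything falls off the work surface, if the arm or the gripper's body presses on something with over 40 N, if the wrist force passes 120 N, or if a joint passes its speed limit or range.

ROBOT

A 7-joint arm with a two-finger parallel gripper is mounted at the origin on the work surface. World frame = base frame: x ahead of the robot, y to its left, z up, the work surface at z = 0. Lengths are in m, angles in rad, forces in N, time in s.
With the tool pointing down it reaches from about 0.35 to 0.9 m from the base axis. Payload 19.9 kg.
Tool frame: the origin (TCP) lies midway between the tips of the shut fingers; the grasp point (between the pads) lies 19 mm behind it; z points along the fingers, y is the line along which they close (so a half turn about z gives the same grasp; the last joint's range is limited). The gripper opens to 85 mm and grips with 20 to 120 N. Pads are 22 mm wide; open, the fingers measure 114 mm over their backs; the gripper's body (76 mm by 85 mm) begins 54 mm behind the grasp point. The pads swing forward as they close: fully open they stand 13 mm farther back than shut.
Start: joints at [1.085, 0.417, -0.01, 1.614, 0.005, 1.111, -0.053], TCP at [0.269, -0.564, 0.231] pointing down, gripper open.
Joint ranges: [-2.81, 2.81], [-0.39, 2.02], [-1.27, 1.25], [0.06, 2.57], [-1.19, 4.33], [0.19, 2], [-2.82, 2.82]. Speed limits (rad/s): [1.89, 1.89, 2.39, 2.39, 3.01, 3.01, 3.01].

INTERFACE

Orientations are given as a unit quaternion [x, y, z, w].
In Python, from plant import manip gives the robot as it stands.
- The arm moves only by the tool apply_moves, never from a script. Its argument "series" is a list of rows, each a list of 3 entries, a list of its own where there are three numbers: the opening, from 0 (shut) to 1 (fully open), then the shift along the tool's x, y, z in m, then the turn about the tool's z in rad. A call has 1 to 20 rows; each row shifts and turns the commanded pose from where the row before left it, along the tool's axes as they then stand; what a row does not reach is not made up. A row lasts 1/10 s, in which the tool goes at most 50 mm and 8.59 degrees, less where a joint would pass 70% of its speed; a pose out of reach is approached as far as the arm can. A call is refused whole if a number of a shift passes 0.05 or a number of a turn 0.15, either way. A call with a gripper value outside its range is refused whole. The fingers move at their own pace and stop on an object; the grip force is fixed at half the most. Time passes only in rows, so rows that do not move let the fingers close. It gives the time, the measured TCP pose, the force, the opening and the grip force at its end, in the units of the state.
- manip.read_state(): the state, without advancing time (a new reading comes with each control period).
- manip.get_image(name): name is "scene" or "side" or "wrist"; returns a dict with "frame" (420x560x3 uint8, red, green, blue), "range_z" (420x560 float32, m along the optical axis (not along the pixel's ray), 0 where there is no reading), "vertical_fov" (degrees; the focal length in pixels is half the picture's height over the tangent of half this angle, whatever the lens; pixels are square), "cx", "cy" (the principal point, pixels), "extrinsics" (4x4, takes a point from camera to world coordinates); the wrist camera has in their place "hand_eye" (4x4, takes a point from camera to tool coordinates, whose origin is the TCP and whose axes are the flange's). Camera axes: x right, y up, looking along -z (the intrinsics and any distortion apply to the point x, -y, -z); pixel columns grow to the right and rows downward; lengths in m; the calibration is good to about 2 mm. The wrist camera is an equidistant fisheye: a pixel r from the principal point sees the ray r / f radians off the axis. A picture is of the moment at which its call begins: read the wrist's pose just before it.
- manip.job_done(): hands the job in; it is judged then, once.
Trained networks look in a picture, given as the dict that the camera call returned (one of the last four; its "shot" number tells which), for a name from the list of things; names that differ only in an ending like _2 or _b are one class to them, and where a whole thing is asked for, a point or a joint stands for the part that bears it (a point fixed in the world has none). Each returns a list of dicts, best first, with "confidence" (0 to 1); they miss things now and then, are a little off and sometimes report something else, mostly with a low value. They report only what shows in the picture. A call takes as long as a camera call. They do not tell look-alikes from the thing itself.
- manip.boxes_of(picture, label): "xyz" ([x, y, z] in m, in world coordinates, good to about 4 mm: the middle of the surface that is visible of it).
- manip.regions_of(picture, label): "pixels" (420x560 bool, what is visible of it).
The state is a dict: "time": time; "joint_positions": joint angles; "qvel": joint speeds; "joint_torque": joint torques, N m; "position": TCP position; "tool_rot": TCP orientation; "force": force on the tool from outside, world axes, zero at the start; "ft_torque": the same for the moment, N m; "opening": finger opening in m; "grip_force": force on a finger pad.
Only numpy, scipy, OpenCV 4.12 (cv2) and the standard library are available. Lean on these libraries where they do the work, as an engineer would, in place of code of your own. Each camera call takes 0.05 s, during which the arm holds its last target. There are 200 camera calls.

## Working session

There is one attempt and no reset: what is moved stays moved. The work goes in short steps, Python scripts to look and compute and a tool call to move; the robot and the scene stay as the last step left them, time stands still between calls to the robot, and variables do not carry over. Pictures are saved under pics/ and viewed, at most 10 in all, crops included, and the job is handed in when it is done.

Besides the shell and the picture viewer there is one more tool, called after ">>>" by a JSON object that holds its "name" and its "arguments". apply_moves: Moves the arm, as the interface text tells. Its arguments: {"type":"object","properties":{"series":{"type":"array"}},"required":["series"]}

```bash
mkdir -p pics
cat > h.py <<'E'
from plant import manip
import numpy as np, cv2
from scipy.spatial.transform import Rotation as R
def save(p,n): cv2.imwrite('pics/'+n,p['frame'][:,:,::-1])
def cloud(p,s=None):
    h,w=p['range_z'].shape; f=h/2/np.tan(np.radians(p['vertical_fov'])/2)
    v,u=np.mgrid[:h,:w]; d=p['range_z']
    P=np.stack([(u-p['cx'])/f*d,-(v-p['cy'])/f*d,-d],-1)
    E=np.array(p['extrinsics']); return P@E[:3,:3].T+E[:3,3]
E
python3 - <<'E'
from h import *
s=manip.read_state(); print({k:np.round(v,3) for k,v in s.items()}); print(R.from_quat(s['tool_rot']).as_matrix().round(3))
for c in ['scene','side']:
    p=manip.get_image(c); save(p,c+'1.png'); print(c,p.keys(),np.round(p['extrinsics'],2).tolist())
    for l in ['spoon','spoon_tip','rest','pan','walnut0','mug','soap','jar']:
        print(l,[(np.round(b['xyz'],3).tolist(),round(b['confidence'],2)) for b in manip.boxes_of(p,l)])
    C=cloud(p)
    for l in ['spoon','rest','pan']:
        for r in manip.regions_of(p,l)[:1]:
            m=r['pixels']&(p['range_z']>0); Q=C[m]
            print(l,m.sum(),Q.min(0).round(3),Q.max(0).round(3),np.median(Q,0).round(3))
            if l=='spoon':
                Q=Q[(Q[:,2]>.03)]; w,V=np.linalg.eigh(np.cov(Q[:,:2].T)); print('dir',V[:,1],Q.mean(0)); t=(Q-Q.mean(0))[:,:2]@V[:,1]; print(np.percentile(t,[0,1,99,100]))
E
```

```text
{'time': np.float64(0.0), 'joint_positions': array([ 1.084,  0.418, -0.01 ,  1.614,  0.005,  1.111, -0.053]), 'qvel': array([ 0.001,  0.002,  0.001, -0.   , -0.001, -0.   , -0.   ]), 'joint_torque': array([ 1.0000e-03, -8.6444e+01,  6.7900e-01, -4.3490e+01,  1.9000e-02,
        7.0000e-03, -0.0000e+00]), 'position': array([ 0.269, -0.564,  0.231]), 'tool_rot': array([ 0.975,  0.221, -0.   , -0.001]), 'force': array([-0.665, -0.268,  0.49 ]), 'ft_torque': array([ 0.003, -0.027, -0.019]), 'grip_force': np.float64(0.0), 'opening': np.float64(0.085)}
[[ 0.903  0.43  -0.001]
 [ 0.43  -0.903  0.001]
 [-0.    -0.001 -1.   ]]
scene dict_keys(['frame', 'range_z', 'vertical_fov', 'cx', 'cy', 'extrinsics', 'shot']) [[-0.33, -0.68, 0.65, 1.21], [0.94, -0.23, 0.24, 0.3], [-0.01, 0.69, 0.72, 0.83], [0.0, 0.0, 0.0, 1.0]]
spoon [([0.494, -0.197, 0.044], 0.73)]
spoon_tip []
rest [([0.518, -0.186, 0.006], 0.57)]
pan [([0.49, 0.177, 0.035], 0.96)]
walnut0 [([0.512, 0.392, 0.025], 0.79), ([0.469, 0.142, 0.059], 0.68), ([0.46, 0.202, 0.065], 0.66), ([0.566, 0.152, 0.063], 0.65), ([0.56, 0.213, 0.062], 0.
[... 1059 characters left out ...]
 ([0.547, 0.221, 0.063], 0.73), ([0.293, 0.264, 0.03], 0.69), ([0.458, 0.144, 0.054], 0.68), ([0.555, 0.161, 0.06], 0.68), ([0.503, 0.399, 0.028], 0.56), ([0.45, 0.206, 0.061], 0.53), ([0.51, 0.128, 0.065], 0.52)]
mug [([0.756, -0.177, 0.068], 0.6)]
soap [([0.738, 0.009, 0.089], 0.55)]
jar [([0.737, 0.251, 0.099], 0.67), ([0.548, 0.221, 0.062], 0.41)]
spoon 700 [ 0.382 -0.232  0.004] [ 0.623 -0.167  0.048] [ 0.478 -0.195  0.042]
dir [-0.98694957 -0.16102965] [ 0.4885591  -0.19491062  0.04103939]
[-0.13602305 -0.13342381  0.10472293  0.10819213]
rest 998 [ 0.433 -0.228 -0.   ] [ 0.584 -0.148  0.046] [ 0.507 -0.18   0.007]
pan 9474 [ 0.38  -0.034 -0.003] [0.624 0.33  0.079] [0.502 0.165 0.035]
```

View pics/scene1.png

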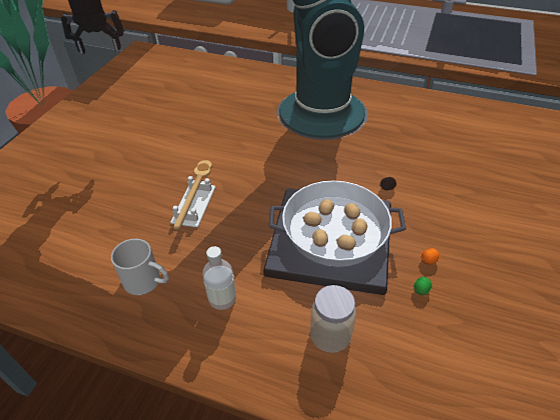

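View pics/side1.png

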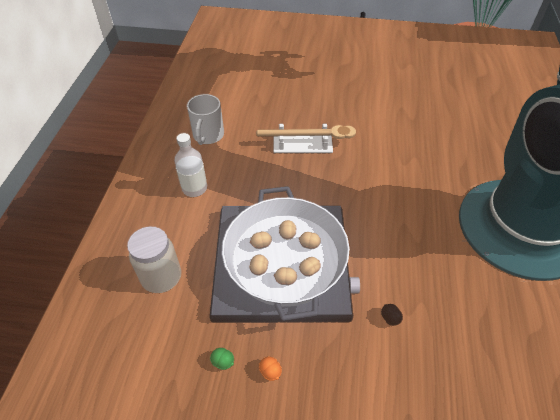

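The scene view shows the spoon in its rest at about (195,195), the pan at (335,225) with six brown nuts, and the coloured decoys outside it. Mug, bottle and jar stand at the far side. The tool only turns about its own z, so the spoon needs some way to tilt. First I'll test in free space how the arm behaves at its reach limit.

>>> {"name": "apply_moves", "arguments": {"series": [[1,[0,0.05,0],0],[1,[0,0.05,0],0],[1,[0,0.05,0],0],[1,[0,0.05,0],0],[1,[0,0.05,0],0],[1,[0,0.05,0],0],[1,[0,0.05,0],0],[1,[0,0.05,0],0],[1,[0,0.05,0],0]]}}

```text
time: 2.1
position: [0.4003, -0.8543, 0.2305]
tool_rot: [0.977, 0.212, 0.005, 0.01]
force: [-2.3, -1.2, 0.5]
opening: 0.0854
grip_force: 0.0
```

>>> {"name": "apply_moves", "arguments": {"series": [[1,[0,0.05,0],0],[1,[0,0.05,0],0],[1,[0,0.05,0],0],[1,[0,0.05,0],0]]}}

```text
time: 2.5
position: [0.4188, -0.8986, 0.2051]
tool_rot: [0.975, 0.212, 0.018, 0.071]
force: [-0.5, 0.5, 0.9]
opening: 0.0853
grip_force: 0.0
```

Run:
```python
from h import *
s=manip.read_state(); print(s['time'],s['joint_positions'],s['position'],R.from_quat(s['tool_rot']).as_matrix().round(3))
```

```text
2.5 [ 1.08985403  1.32913144  0.63772217  0.05714614 -0.63257632  1.62020425
 -0.01914832] [ 0.41877452 -0.89857067  0.20509633] [[ 0.91   0.41   0.065]
 [ 0.415 -0.9   -0.13 ]
 [ 0.005  0.146 -0.989]]
```

>>> {"name": "apply_moves", "arguments": {"series": [[1,[0,-0.05,-0.01],0],[1,[0,-0.05,-0.01],0],[1,[0,-0.05,0],0],[1,[0,-0.05,0],0],[1,[0,-0.05,0],0]]}}

```text
time: 3.0
position: [0.3823, -0.8135, 0.2036]
tool_rot: [0.975, 0.209, 0.018, 0.075]
force: [1.1, -3.0, 0.6]
opening: 0.0854
grip_force: 0.0
```

Run:
```python
from h import *
s=manip.read_state(); print(s['time'],s['joint_positions'],s['position'],R.from_quat(s['tool_rot']).as_matrix().round(3))
```

```text
3.0 [ 0.82761686  0.96976068  0.66778663  0.89993877 -0.5782451   1.26374671
  0.20022011] [ 0.38231858 -0.8135347   0.20362349] [[ 0.912  0.405  0.067]
 [ 0.41  -0.902 -0.139]
 [ 0.004  0.154 -0.988]]
```

>>> {"name": "apply_moves", "arguments": {"series": [[1,[0,-0.05,-0.012],0],[1,[0,-0.05,-0.012],0],[1,[0,-0.05,-0.012],0],[1,[0,-0.05,-0.012],0],[1,[0,-0.05,-0.012],0],[1,[0,-0.05,-0.012],0],[1,[0,-0.05,-0.01],0],[1,[0,-0.05,-0.01],0],[1,[0,-0.05,-0.01],0],[1,[0,-0.05,-0.01],0],[1,[0,-0.05,-0.01],0],[1,[0,-0.05,-0.01],0],[1,[0,-0.05,-0.01],0],[1,[0,-0.05,-0.01],0]]}}

```text
time: 4.4
position: [0.1483, -0.2851, 0.2463]
tool_rot: [0.975, 0.209, 0.026, 0.071]
force: [-0.4, -0.1, -0.7]
opening: 0.0857
grip_force: 0.0
```

```bash
cat >> h.py <<'E'
def st():
    s=manip.read_state(); m=R.from_quat(s['tool_rot']).as_matrix()
    print(round(s['time'],2),s['joint_positions'].round(3),s['position'].round(4),'f',s['force'].round(1),'op',round(s['opening'],4),round(float(s['grip_force']),1)); print(m.round(3)); a=m[:,2]
    print('tilt',np.degrees(np.arccos(-a[2])).round(1),'az',np.degrees(np.arctan2(a[1],a[0])).round(1)); return s,m
E
python3 -c "
from h import *
st()"
```

```text
4.4 [ 0.382 -0.37   0.48   2.357  0.232  0.977 -0.418] [ 0.1483 -0.2851  0.2463] f [-0.4 -0.1 -0.7] op 0.0857 0.0
[[ 0.911  0.404  0.08 ]
 [ 0.412 -0.902 -0.127]
 [ 0.021  0.149 -0.989]]
tilt 8.7 az -57.6
```

>>> {"name": "apply_moves", "arguments": {"series": [[1,[0,-0.04,-0.006],0],[1,[0,-0.04,-0.006],0],[1,[0,-0.04,-0.006],0]]}}

```text
time: 4.7
position: [0.1358, -0.2641, 0.2509]
tool_rot: [0.975, 0.209, 0.031, 0.073]
force: [-0.2, 0.5, -0.1]
opening: 0.0856
grip_force: 0.0
```

```bash
python3 -c "
from h import *
st()"
```

```text
4.7 [ 0.781 -0.377  0.163  2.384  0.077  0.973 -0.249] [ 0.1358 -0.2641  0.2509] f [-0.2  0.5 -0.1] op 0.0856 0.0
[[ 0.911  0.403  0.09 ]
 [ 0.412 -0.902 -0.13 ]
 [ 0.029  0.155 -0.987]]
tilt 9.1 az -55.2
```

>>> {"name": "apply_moves", "arguments": {"series": [[1,[0,-0.04,-0.006],0],[1,[0,-0.04,-0.006],0],[1,[0,-0.04,-0.006],0],[1,[0,-0.04,-0.006],0]]}}

```text
time: 5.1
position: [0.1278, -0.2362, 0.2339]
tool_rot: [0.975, 0.212, 0.024, 0.058]
force: [0.2, 0.2, -0.5]
opening: 0.0854
grip_force: 0.0
```

```bash
python3 -c "
from h import *
st()"
```

```text
5.1 [ 1.311 -0.385 -0.262  2.425 -0.133  0.968 -0.013] [ 0.1278 -0.2362  0.2339] f [ 0.2  0.2 -0.5] op 0.0854 0.0
[[ 0.909  0.411  0.071]
 [ 0.416 -0.903 -0.103]
 [ 0.022  0.124 -0.992]]
tilt 7.2 az -55.3
```

```bash
cat >> h.py <<'E'
def tl(d,n=1): 
    s,m=st(); print('per-row',(m.T@np.array(d)/n).round(4))
E
python3 -c "
from h import *
tl([.27,.176,.12],8)"
```

```text
5.1 [ 1.311 -0.385 -0.262  2.425 -0.133  0.968 -0.013] [ 0.1278 -0.2362  0.2339] f [ 0.2  0.2 -0.5] op 0.0854 0.0
[[ 0.909  0.411  0.071]
 [ 0.416 -0.903 -0.103]
 [ 0.022  0.124 -0.992]]
tilt 7.2 az -55.3
per-row [ 0.0402 -0.0042 -0.0147]
```

>>> {"name": "apply_moves", "arguments": {"series": [[1,[0.04,-0.004,-0.015],0],[1,[0.04,-0.004,-0.015],0],[1,[0.04,-0.004,-0.015],0],[1,[0.04,-0.004,-0.015],0],[1,[0.04,-0.004,-0.015],0],[1,[0.04,-0.004,-0.015],0],[1,[0.04,-0.004,-0.015],0.13],[1,[0.04,-0.004,-0.015],0.13],[1,[-0.038,-0.012,0],0],[1,[-0.038,-0.012,0],0],[1,[-0.038,-0.012,0],0],[1,[-0.038,-0.012,0],0],[1,[-0.038,-0.012,0],0]]}}

```text
time: 6.4
position: [0.2842, -0.0856, 0.3299]
tool_rot: [0.994, 0.087, 0.026, 0.056]
force: [-0.0, -0.2, 0.2]
opening: 0.0855
grip_force: 0.0
```

```bash
python3 -c "
from h import *
st()"
```

```text
6.4 [ 0.346 -0.375 -0.187  2.202  0.028  1.229 -1.236] [ 0.2842 -0.0856  0.3299] f [-0.  -0.2  0.2] op 0.0855 0.0
[[ 0.983  0.17   0.062]
 [ 0.176 -0.979 -0.106]
 [ 0.043  0.115 -0.992]]
tilt 7.1 az -59.7
```

>>> {"name": "apply_moves", "arguments": {"series": [[1,[-0.045,-0.01,-0.005],0],[1,[-0.045,-0.01,-0.005],0],[1,[-0.045,-0.01,-0.005],0],[1,[-0.045,-0.01,-0.005],0],[1,[-0.045,-0.01,-0.005],0],[1,[-0.045,-0.01,-0.005],0]]}}

```text
time: 7.0
position: [0.2358, -0.0862, 0.2947]
tool_rot: [0.995, 0.096, -0.022, 0.034]
force: [-0.4, 1.3, 0.6]
opening: 0.0852
grip_force: 0.0
```

```bash
python3 -c "
from h import *
st()"
```

```text
7.0 [ 0.324 -0.386 -0.137  2.286  0.027  1.26  -1.189] [ 0.2358 -0.0862  0.2947] f [-0.4  1.3  0.6] op 0.0852 0.0
[[ 0.981  0.193 -0.037]
 [ 0.19  -0.979 -0.071]
 [-0.05   0.063 -0.997]]
tilt 4.6 az -117.3
```

>>> {"name": "apply_moves", "arguments": {"series": [[1,[0.045,0,-0.05],0],[1,[0.045,0,-0.05],0],[1,[-0.045,-0.01,-0.02],0],[1,[-0.045,-0.01,-0.02],0],[1,[-0.045,-0.01,-0.02],0],[1,[-0.045,-0.01,-0.02],0],[1,[-0.045,-0.01,-0.02],0],[1,[-0.045,-0.01,-0.02],0]]}}

```text
time: 7.8
position: [0.1608, -0.0087, 0.4299]
tool_rot: [0.97, 0.098, -0.206, 0.081]
force: [-0.3, 0.3, 0.8]
opening: 0.0856
grip_force: 0.0
```

```bash
python3 -c "
from h import *
st()"
```

```text
7.8 [ 0.218 -0.387 -0.343  2.041  0.044  1.881 -1.441] [ 0.1608 -0.0087  0.4299] f [-0.3  0.3  0.8] op 0.0856 0.0
[[ 0.896  0.223 -0.384]
 [ 0.156 -0.968 -0.198]
 [-0.416  0.117 -0.902]]
tilt 25.6 az -152.8
```

>>> {"name": "apply_moves", "arguments": {"series": [[1,[0.021,-0.042,-0.015],0],[1,[0.021,-0.042,-0.015],0],[1,[0.021,-0.042,-0.015],0],[1,[0.021,-0.042,-0.015],0],[1,[0.021,-0.042,-0.015],0],[1,[0.021,-0.042,-0.015],0],[1,[0.021,-0.042,-0.015],0],[1,[0.021,-0.042,-0.015],0],[1,[0.021,-0.042,-0.015],0],[1,[0.021,-0.042,-0.015],0],[1,[0.021,-0.042,-0.015],0],[1,[0.021,-0.042,-0.015],0],[1,[0.021,-0.042,-0.015],0]]}}

```text
time: 9.1
position: [0.3478, 0.5691, 0.419]
tool_rot: [0.969, 0.097, -0.211, 0.082]
force: [-0.7, 0.5, -2.8]
opening: 0.0853
grip_force: 0.0
```

```bash
python3 -c "
from h import *
tl([.0235,.044,0])"
```

```text
9.1 [-0.717  0.732 -0.594  0.84   0.076  2.001 -2.6  ] [0.3478 0.5691 0.419 ] f [-0.7  0.5 -2.8] op 0.0853 0.0
[[ 0.893  0.222 -0.393]
 [ 0.153 -0.968 -0.2  ]
 [-0.424  0.118 -0.898]]
tilt 26.1 az -153.0
per-row [ 0.0277 -0.0374 -0.018 ]
```

>>> {"name": "apply_moves", "arguments": {"series": [[1,[0.028,-0.037,-0.018],0],[1,[0.028,-0.037,-0.018],0],[1,[0.028,-0.037,-0.018],0]]}}

```text
time: 9.4
position: [0.3815, 0.6426, 0.3847]
tool_rot: [0.975, 0.089, -0.196, 0.056]
force: [0.9, -0.3, 0.1]
opening: 0.0852
grip_force: 0.0
```

```bash
python3 -c "
from h import *
tl([.0235,.044,0])"
```

```text
9.4 [-0.916  0.864 -0.21   0.6   -0.115  2.003 -2.499] [0.3815 0.6426 0.3847] f [ 0.9 -0.3  0.1] op 0.0852 0.0
[[ 0.907  0.196 -0.373]
 [ 0.151 -0.978 -0.144]
 [-0.393  0.075 -0.917]]
tilt 23.6 az -158.8
per-row [ 0.028  -0.0384 -0.0151]
```

>>> {"name": "apply_moves", "arguments": {"series": [[1,[0.028,-0.037,-0.018],0],[1,[0.028,-0.037,-0.018],0],[1,[0.028,-0.037,-0.018],0],[1,[0.028,-0.037,-0.018],0]]}}

```text
time: 9.8
position: [0.417, 0.7316, 0.3369]
tool_rot: [0.983, 0.081, -0.165, 0.003]
force: [0.4, -0.7, -0.5]
opening: 0.0856
grip_force: 0.0
```

```bash
python3 -c "
from h import *
tl([.0235,.044,0])"
```

```text
9.8 [-0.991  1.097 -0.04   0.236 -0.249  2.003 -2.502] [0.417  0.7316 0.3369] f [ 0.4 -0.7 -0.5] op 0.0856 0.0
[[ 0.932  0.16  -0.324]
 [ 0.158 -0.987 -0.032]
 [-0.325 -0.021 -0.945]]
tilt 19.0 az -174.3
per-row [ 0.0289 -0.0397 -0.009 ]
```

>>> {"name": "apply_moves", "arguments": {"series": [[1,[0,0.0465,0.003],0],[1,[0,0.0465,0.003],0],[1,[0,0.0465,0.003],0],[1,[0,0.0465,0.003],0],[1,[0,0.0465,0.003],0],[1,[0,0.0465,0.003],0],[1,[0,0.0465,0.003],0],[1,[0,0.0465,0.003],0],[1,[0,0.0465,0.003],0],[1,[0,0.0465,0.003],0],[1,[0,0.0465,0.003],0],[1,[0,0.0465,0.003],0],[1,[0,0.0465,0.003],0],[1,[0,0.0465,0.003],0],[1,[0,0.0465,0.003],0],[1,[0,0.0465,0.003],0],[1,[0,0.0465,0.003],0],[1,[0,0.0465,0.003],0],[1,[0,0.0465,0.003],0],[1,[0,0.04,0.003],0]]}}

```text
time: 11.8
position: [0.5413, -0.1363, 0.2672]
tool_rot: [0.983, 0.08, -0.166, 0.002]
force: [0.5, -0.3, 0.2]
opening: 0.0852
grip_force: 0.0
```

Run:
```python
from h import *
s,m=st()
p=manip.get_image('wrist'); save(p,'w1.png')
f=210/np.tan(np.radians(p['vertical_fov'])/2); H=np.array(p['hand_eye'])
def wrays(p):
    v,u=np.mgrid[:420,:560]; x=u-p['cx'];y=v-p['cy']; r=np.hypot(x,y)+1e-9; th=r/f
    return np.stack([np.sin(th)*x/r,-np.sin(th)*y/r,-np.cos(th)],-1)
d=wrays(p); z=p['range_z'][...,None]; P=d/(-d[...,2:])*z
W=(P@H[:3,:3].T+H[:3,3])@m.T+s['position']
for l in ['spoon','rest']:
    for r in manip.regions_of(p,l)[:1]:
        k=r['pixels']&(p['range_z']>0); Q=W[k]; print(l,r['confidence'],k.sum(),np.median(Q,0).round(3))
        if l=='spoon': Q=Q[(Q[:,2]>.032)&(Q[:,2]<.055)]
        (c,wh,a)=cv2.minAreaRect((Q[:,:2]*1000).astype(np.float32)); print(c,wh,a)
        if l=='spoon':
            h=Q[(Q[:,0]>.45)&(Q[:,0]<.58)]; 
            if len(h)>20:
                q=np.polyfit(h[:,0],h[:,1],1); print('handle y at .514',np.polyval(q,.514),'az',np.degrees(np.arctan(q[0])),'x range',Q[:,0].min(),Q[:,0].max(),np.median(h[:,2]))
```

```text
11.8 [-0.022  0.461  0.238  1.522 -0.007  1.489 -1.198] [ 0.5413 -0.1363  0.2672] f [ 0.5 -0.3  0.2] op 0.0852 0.0
[[ 0.932  0.158 -0.325]
 [ 0.156 -0.987 -0.031]
 [-0.326 -0.022 -0.945]]
tilt 19.1 az -174.5
spoon 0.92 3499 [ 0.504 -0.195  0.044]
(504.7852783203125, -192.12570190429688) (248.28089904785156, 41.58364486694336) 12.731389999389648
handle y at .514 -0.19450874468756177 az 9.226906417146873 x range 0.38147071725738574 0.6291071811293394 0.04511034025705077
rest 0.83 4670 [ 0.52  -0.185  0.009]
(515.4409790039062, -194.76419067382812) (148.4920196533203, 73.12513732910156) 9.506753921508789
```

>>> {"name": "apply_moves", "arguments": {"series": [[1,[0.01,0.0145,0.034],0],[1,[0.01,0.0145,0.034],0],[1,[0.01,0.0145,0.034],0],[1,[0.01,0.0145,0.034],0],[1,[0,0,0],0]]}}

```text
time: 12.45
position: [0.5414, -0.189, 0.1206]
tool_rot: [0.982, 0.08, -0.169, 0.002]
force: [-0.9, -0.9, -0.2]
opening: 0.0853
grip_force: 0.0
```

Run:
```python
from h import *
s,m=st(); print((m.T@(np.array([.5086,-.1951,.020])-s['position'])).round(4))
```

```text
12.45 [ 0.061  0.637  0.237  1.604 -0.022  1.233 -1.123] [ 0.5414 -0.189   0.1206] f [-0.9 -0.9 -0.2] op 0.0853 0.0
[[ 0.93   0.158 -0.331]
 [ 0.157 -0.987 -0.03 ]
 [-0.332 -0.024 -0.943]]
tilt 19.4 az -174.8
[0.0019 0.0032 0.1059]
```

>>> {"name": "apply_moves", "arguments": {"series": [[1,[0.001,0.001,0.03],0],[1,[0.001,0.001,0.03],0],[1,[0,0.001,0.026],0],[1,[0,0,0.02],0],[1,[0,0,0],0],[0,[0,0,0],0],[0,[0,0,0],0],[0,[0,0,0],0],[0,[0,0,0],0],[0,[0,0,0],0],[0,[0,0,0],0]]}}

```text
time: 13.55
position: [0.5119, -0.195, 0.0241]
tool_rot: [0.983, 0.081, -0.165, 0.002]
force: [-0.6, 0.9, 7.6]
opening: 0.0146
grip_force: 58.8
```

>>> {"name": "apply_moves", "arguments": {"series": [[0,[-0.007,0,-0.02],0],[0,[-0.013,0,-0.038],0],[0,[-0.013,0,-0.038],0],[0,[-0.013,0,-0.038],0],[0,[-0.013,0,-0.038],0],[0,[-0.013,0,-0.038],0],[0,[-0.013,0,-0.038],0],[0,[-0.013,0,-0.038],0],[0,[-0.04,-0.02,0.014],0.14],[0,[0,0,0],0.14],[0,[0,0,0],0]]}}

```text
time: 14.65
position: [0.4677, -0.1882, 0.3266]
tool_rot: [0.985, -0.059, -0.163, 0.026]
force: [0.6, 0.8, -0.9]
opening: 0.0152
grip_force: 59.0
```

Run:
```python
from h import *
s,m=st()
p=manip.get_image('scene'); save(p,'s2.png')
C=cloud(p)
Q=[b for b in manip.regions_of(p,'spoon')]
for r in Q[:1]:
    k=r['pixels']&(p['range_z']>0); q=C[k]; q=q[q[:,2]>.15]
    g=s['position']-.019*m[:,2]; print('grasp',g.round(3)); c=np.median(q,0); u,S,V=np.linalg.svd(q-q.mean(0),full_matrices=False); print(q.mean(0).round(3),V[0].round(3),S.round(3),((q-q.mean(0))@V[0]).min(),((q-q.mean(0))@V[0]).max(), (V[0]@m).round(3))
# pan rim fit
for cam in ['scene','side']:
    if cam=='side': p=manip.get_image('side'); C=cloud(p)
    r=manip.regions_of(p,'pan')[0]; k=r['pixels']&(p['range_z']>0); q=C[k]; q=q[(q[:,2]>.068)&(q[:,2]<.078)]
    q=q[np.hypot(q[:,0]-.5,q[:,1]-.172)<.130]
    A=np.c_[2*q[:,:2],np.ones(len(q))]
    for _ in range(3):
        x=np.linalg.lstsq(A,(q[:,:2]**2).sum(1),rcond=None)[0]; R0=np.sqrt(x[2]+x[0]**2+x[1]**2); e=abs(np.hypot(q[:,0]-x[0],q[:,1]-x[1])-R0); kk=e<.006; q=q[kk];A=A[kk]
    print(cam,x[:2].round(4),R0.round(4),len(q))
    print([(np.round(b['xyz'],3).tolist()) for b in manip.boxes_of(p,'walnut0') if np.hypot(b['xyz'][0]-.5,b['xyz'][1]-.172)<.12])
```

```text
14.65 [-1.000e-03  3.100e-01  3.240e-01  1.604e+00  3.600e-02  1.547e+00
 -1.373e+00] [ 0.4677 -0.1882  0.3266] f [ 0.6  0.8 -0.9] op 0.0152 59.0
[[ 0.94  -0.108 -0.324]
 [-0.124 -0.992 -0.031]
 [-0.318  0.069 -0.945]]
tilt 19.0 az -174.5
grasp [ 0.474 -0.188  0.345]
[ 0.465 -0.181  0.346] [ 0.994 -0.113  0.008] [2.153 0.251 0.155] -0.1276815149418157 0.12045932467610032 [ 0.945  0.006 -0.326]
scene [0.5052 0.1747] 0.1201 856
[[0.519, 0.117, 0.062], [0.459, 0.203, 0.062], [0.503, 0.228, 0.061], [0.56, 0.21, 0.064], [0.564, 0.152, 0.061], [0.473, 0.14, 0.061]]
side [0.5021 0.1763] 0.1204 1048
[[0.457, 0.144, 0.055], [0.448, 0.208, 0.06], [0.553, 0.164, 0.06], [0.495, 0.234, 0.064], [0.508, 0.125, 0.065], [0.548, 0.222, 0.064]]
```

View pics/s2.png

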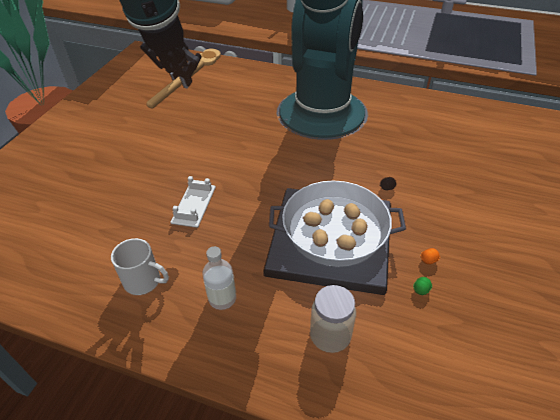

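>>> {"name": "apply_moves", "arguments": {"series": [[0,[0,0,0],-0.15],[0,[0,0,0],-0.15],[0,[0,0,0],-0.15],[0,[0,0,0],-0.15],[0,[0,0,0],-0.15],[0,[0,0,0],-0.15],[0,[0,0,0],-0.15],[0,[0,0,0],-0.15],[0,[0,0,0],-0.15],[0,[0,0,0],-0.15],[0,[0,0,0],-0.15],[0,[0,0,0],-0.15],[0,[0,0,0],-0.15],[0,[0,0,0],-0.15],[0,[0,0,0],-0.15],[0,[0,0,0],-0.15],[0,[0,0,0],-0.15],[0,[0,0,0],-0.15],[0,[0,0,0],-0.15],[0,[0,0,0],-0.15]]}}

```text
time: 17.0
position: [0.4683, -0.1886, 0.3258]
tool_rot: [0.124, 0.978, -0.036, -0.162]
force: [0.3, 0.0, -0.2]
opening: 0.0148
grip_force: 58.9
```

>>> {"name": "apply_moves", "arguments": {"series": [[0,[0,0,0],-0.15],[0,[0,0,0],-0.15],[0,[0,0,0],-0.12],[0,[0,0,0],0]]}}

```text
time: 17.4
position: [0.4682, -0.1887, 0.3258]
tool_rot: [-0.081, 0.983, -0.002, -0.166]
force: [-0.9, -0.2, -0.7]
opening: 0.0144
grip_force: 58.9
```

```bash
cat >> h.py <<'E'
SP=np.array([-.945,-.006,.326])  # head direction in tool frame
def tip():
    s,m=st(); t=s['position']-.019*m[:,2]+.135*(m@SP); print('head',(m@SP).round(3),'tip',t.round(4)); return s,m,t
E
python3 - <<'E'
from h import *
s,m,t=tip()
print('to entry', (m.T@(np.array([.505,.175,.11])-t)).round(4))
for d in np.eye(3): print((m.T@d).round(3))
E
```

```text
17.4 [ 0.393  0.311 -0.178  1.589  0.154  1.567  1.925] [ 0.4682 -0.1887  0.3258] f [-0.9 -0.2 -0.7] op 0.0144 58.9
[[-0.932 -0.16  -0.325]
 [-0.159  0.987 -0.031]
 [ 0.326  0.023 -0.945]]
tilt 19.1 az -174.6
head [ 0.776  0.134 -0.616] tip [ 0.5791 -0.17    0.2606]
to entry [-0.0348  0.3489  0.1557]
[-0.932 -0.16  -0.325]
[-0.159  0.987 -0.031]
[ 0.326  0.023 -0.945]
```

>>> {"name": "apply_moves", "arguments": {"series": [[0,[-0.004,0.039,0.017],0],[0,[-0.004,0.039,0.017],0],[0,[-0.004,0.039,0.017],0],[0,[-0.004,0.039,0.017],0],[0,[-0.004,0.039,0.017],0],[0,[-0.004,0.039,0.017],0],[0,[-0.004,0.039,0.017],0],[0,[-0.004,0.039,0.017],0],[0,[-0.004,0.039,0.017],0],[0,[0,0,0],0]]}}

```text
time: 18.4
position: [0.3946, 0.1631, 0.1758]
tool_rot: [-0.081, 0.983, -0.002, -0.167]
force: [0.3, -0.9, 0.1]
opening: 0.0147
grip_force: 58.9
```

```bash
cat > plan.py <<'E'
from h import *
C=np.array([.504,.1755])
a0=None
def pose(tipxyz,az,a):
    # tool rot with axis a and head horizontal azimuth az
    b=np.cross(a,[0,0,1.]); 
    best=None
    from scipy.optimize import brentq
    x0=np.cross([0,1.,0],a); x0/=np.linalg.norm(x0); M0=np.c_[x0,np.cross(a,x0),a]
    def h(t): 
        m=M0@R.from_rotvec([0,0,t]).as_matrix(); v=m@SP; return (np.arctan2(v[1],v[0])-az+np.pi)%(2*np.pi)-np.pi,m
    t=np.linspace(-np.pi,np.pi,721); e=[abs(h(x)[0]) for x in t]; x=t[np.argmin(e)]
    x=brentq(lambda q:h(q)[0],x-.05,x+.05); m=h(x)[1]
    return np.array(tipxyz)-.135*(m@SP)+.019*a, m
def rows(seq,a,start=None):
    P=[pose(*q,a) for q in seq]
    if start: P=[start]+P
    out=[]
    for (p0,m0),(p1,m1) in zip(P,P[1:]):
        out.append([0,[round(float(v),3) for v in m0.T@(p1-p0)],round(float(R.from_matrix(m0.T@m1).as_rotvec()[2]),3)])
    return out
def ring(phi,rho=.058,z=.048):
    return ([C[0]+rho*np.cos(phi),C[1]+rho*np.sin(phi),z],np.radians(5.5+50*np.sin(phi)))
E
python3 - <<'E'
from plan import *
import json
s,m,t=tip(); a=m[:,2]; st0=(s['position'],m)
p=manip.get_image('side'); Cl=cloud(p)
for r in manip.regions_of(p,'spoon')[:1]:
    k=r['pixels']&(p['range_z']>0); q=Cl[k]; q=q[q[:,2]>.085]; i=(q@(m@SP)).argsort()[-15:]; print('seen tip',q[i].mean(0).round(4)); u,S,V=np.linalg.svd(q-q.mean(0),full_matrices=False); print((V[0]@m).round(3),V[0].round(3), q.mean(0).round(3))
save(p,'side2.png')
print([np.round(b['xyz'],3).tolist() for b in manip.boxes_of(p,'walnut0') if np.hypot(b['xyz'][0]-.5,b['xyz'][1]-.172)<.12])
az=np.arctan2(*(m@SP)[1::-1])
dn=[([C[0]+.0,C[1],z],np.radians(5.5)) for z in (.10,.08,.065,.055,.048)]
sp=[ring(0,r) for r in (.01,.02,.03,.04,.05,.058)]
print(json.dumps(rows(dn+sp,a,st0)))
rr=[ring(f) for f in np.linspace(0,2*np.pi,41)]
R_=rows(rr,a); print(json.dumps(R_[:20])); print(json.dumps(R_[20:]))
E
```

```text
18.4 [-0.047  0.355 -0.416  1.92   0.024  1.21   1.26 ] [0.3946 0.1631 0.1758] f [ 0.3 -0.9  0.1] op 0.0147 58.9
[[-0.931 -0.16  -0.328]
 [-0.158  0.987 -0.032]
 [ 0.329  0.022 -0.944]]
tilt 19.2 az -174.4
head [ 0.774  0.133 -0.618] tip [0.5053 0.1816 0.1102]
seen tip [0.504  0.1858 0.1097]
[-0.946  0.001  0.325] [ 0.774  0.141 -0.617] [0.415 0.171 0.181]
[[0.498, 0.238, 0.062], [0.55, 0.22, 0.064], [0.553, 0.159, 0.061], [0.451, 0.207, 0.061], [0.452, 0.149, 0.054]]
[[0, [-0.001, 0.002, 0.01], 0.062], [0, [-0.007, -0.0, 0.019], 0.0], [0, [-0.005, -0.0, 0.014], 0.0], [0, [-0.003, -0.0, 0.009], 0.0], [0, [-0.002, -0.0, 0.007], 0.0], [0, [-0.009, -0.001, -0.003], 0.0], [0, [-0.009, -0.001, -0.003], 0.0], [0, [-0.009, -0.001, -0.003], 0.0], [0, [-0.009, -0.001, -0.003], 0.0], [0, [-0.009, -0.001, -0.003], 0.0], [0, [-0.008, -0.001, -0.003], 0.0]]
[[0, [-0.001, -0.005, -0.0], -0.114], [0, [-0.001, -0.005, 0.0], -0.111], [0, [-0.0, -0.005, 0.001], -0.107], [0, [0.0, -0.004, 0.001], -0.1], [0, [0.001, -0.003, 0.002], -0.091], [0, [0.002, -0.001, 0.002], -0.079], [0, [0.002, 0.0, 0.002], -
[... 503 characters left out ...]
03, 0.005, -0.0], 0.111], [0, [-0.005, 0.006, -0.001], 0.107], [0, [-0.007, 0.006, -0.001], 0.1], [0, [-0.008, 0.007, -0.002], 0.091], [0, [-0.009, 0.007, -0.002], 0.079], [0, [-0.009, 0.008, -0.002], 0.065], [0, [-0.009, 0.007, -0.003], 0.048], [0, [-0.008, 0.007, -0.003], 0.029], [0, [-0.007, 0.006, -0.003], 0.01], [0, [-0.006, 0.004, -0.003], -0.01], [0, [-0.005, 0.003, -0.003], -0.029], [0, [-0.005, 0.001, -0.003], -0.048], [0, [-0.004, -0.0, -0.003], -0.065], [0, [-0.003, -0.002, -0.002], -0.079], [0, [-0.003, -0.003, -0.002], -0.091], [0, [-0.002, -0.004, -0.002], -0.1], [0, [-0.002, -0.005, -0.001], -0.107], [0, [-0.002, -0.005, -0.001], -0.111], [0, [-0.001, -0.005, -0.001], -0.114]]
```

View pics/side2.png

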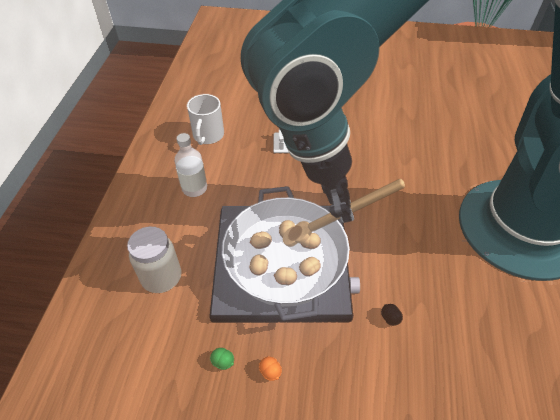

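The side view shows the spoon tilted head-down over the pan centre at about (292,235), with all six nuts round it. Going in.

>>> {"name": "apply_moves", "arguments": {"series": [[0,[-0.001,0.001,0.01],0.062],[0,[-0.007,0,0.019],0],[0,[-0.005,0,0.014],0],[0,[-0.003,0,0.009],0],[0,[-0.002,0,0.007],0],[0,[-0.009,-0.001,-0.003],0],[0,[-0.009,-0.001,-0.003],0],[0,[-0.009,-0.001,-0.003],0],[0,[-0.009,-0.001,-0.003],0],[0,[-0.009,-0.001,-0.003],0],[0,[-0.008,-0.001,-0.003],0]]}}

```text
time: 19.65
position: [0.4515, 0.1594, 0.1153]
tool_rot: [-0.049, 0.985, -0.008, -0.165]
force: [-0.1, 0.1, -1.1]
opening: 0.0151
grip_force: 59.0
```

```bash
python3 -c "
from h import *
tip()"
```

```text
19.65 [-0.066  0.519 -0.365  1.833  0.083  1.139  1.208] [0.4515 0.1594 0.1153] f [-0.1  0.1 -1.1] op 0.0151 59.0
[[-0.94  -0.099 -0.325]
 [-0.094  0.995 -0.031]
 [ 0.327  0.001 -0.945]]
tilt 19.1 az -174.5
head [ 0.783  0.073 -0.617] tip [0.5635 0.1698 0.05  ]
```

>>> {"name": "apply_moves", "arguments": {"series": [[0,[-0.001,-0.005,0],-0.114],[0,[-0.001,-0.005,0],-0.111],[0,[0,-0.005,0.001],-0.107],[0,[0,-0.004,0.001],-0.1],[0,[0.001,-0.003,0.002],-0.091],[0,[0.002,-0.001,0.002],-0.079],[0,[0.002,0,0.002],-0.065],[0,[0.003,0.002,0.003],-0.048],[0,[0.004,0.004,0.003],-0.029],[0,[0.005,0.006,0.003],-0.01],[0,[0.006,0.007,0.003],0.01],[0,[0.007,0.009,0.003],0.029],[0,[0.008,0.01,0.003],0.048],[0,[0.008,0.01,0.003],0.065],[0,[0.008,0.01,0.002],0.079],[0,[0.008,0.009,0.002],0.091],[0,[0.007,0.008,0.002],0.1],[0,[0.006,0.007,0.001],0.107],[0,[0.004,0.006,0.001],0.111],[0,[0.002,0.006,0.001],0.114]]}}

```text
time: 21.65
position: [0.3342, 0.1601, 0.1157]
tool_rot: [-0.046, 0.985, -0.008, -0.164]
force: [2.0, 0.1, 3.9]
opening: 0.0148
grip_force: 59.7
```

Run:
```python
from plan import *
import json
s,m,t=tip()
p=manip.get_image('side'); save(p,'side3.png')
print([(np.round(b['xyz'],3).tolist(),round(b['confidence'],2)) for b in manip.boxes_of(p,'walnut0')])
print(json.dumps(rows([ring(f) for f in np.linspace(np.pi,2*np.pi,21)[1:]],m[:,2],(s['position'],m))[:4]))
```

```text
21.65 [-0.059  0.357 -0.441  2.099  0.026  1.024  1.15 ] [0.3342 0.1601 0.1157] f [2.  0.1 3.9] op 0.0148 59.7
[[-0.942 -0.094 -0.323]
 [-0.089  0.996 -0.031]
 [ 0.325 -0.    -0.946]]
tilt 18.9 az -174.5
head [ 0.785  0.068 -0.615] tip [0.4463 0.1698 0.0506]
[([0.586, 0.392, 0.028], 0.94), ([0.526, 0.266, 0.063], 0.88), ([0.567, 0.141, 0.061], 0.85), ([0.454, 0.252, 0.066], 0.84), ([0.505, 0.129, 0.065], 0.84), ([0.5, 0.401, 0.03], 0.65), ([0.46, 0.14, 0.062], 0.55), ([0.292, 0.264, 0.027], 0.53), ([0.412, 0.194, 0.061], 0.52)]
[[0, [-0.002, 0.01, 0.002], 0.106], [0, [-0.003, 0.005, -0.0], 0.112], [0, [-0.005, 0.006, -0.001], 0.107], [0, [-0.007, 0.006, -0.001], 0.101]]
```

View pics/side3.png

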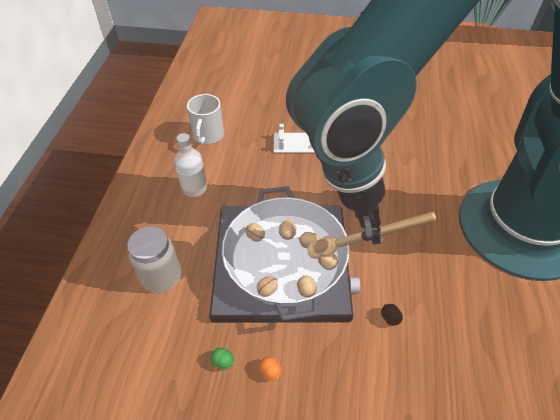

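Side view: the nuts are moving (now near (268,286), (307,286), (330,260), etc.), the pan has stayed put, and forces are small. Continuing the ring.

>>> {"name": "apply_moves", "arguments": {"series": [[0,[-0.002,0.008,0.001],0.107],[0,[-0.003,0.005,0],0.111],[0,[-0.005,0.006,-0.001],0.107],[0,[-0.007,0.006,-0.001],0.1],[0,[-0.008,0.007,-0.002],0.091],[0,[-0.009,0.007,-0.002],0.079],[0,[-0.009,0.008,-0.002],0.065],[0,[-0.009,0.007,-0.003],0.048],[0,[-0.008,0.007,-0.003],0.029],[0,[-0.007,0.006,-0.003],0.01],[0,[-0.006,0.004,-0.003],-0.01],[0,[-0.005,0.003,-0.003],-0.029],[0,[-0.005,0.001,-0.003],-0.048],[0,[-0.004,0,-0.003],-0.065],[0,[-0.003,-0.002,-0.002],-0.079],[0,[-0.003,-0.003,-0.002],-0.091],[0,[-0.002,-0.004,-0.002],-0.1],[0,[-0.002,-0.005,-0.001],-0.107],[0,[-0.002,-0.005,-0.001],-0.111],[0,[-0.001,-0.005,-0.001],-0.114]]}}

```text
time: 23.75
position: [0.4501, 0.1627, 0.1141]
tool_rot: [-0.056, 0.985, -0.007, -0.166]
force: [1.1, 0.3, -1.1]
opening: 0.015
grip_force: 59.1
```

>>> {"name": "apply_moves", "arguments": {"series": [[0,[-0.001,-0.005,0],-0.114],[0,[-0.001,-0.005,0],-0.111],[0,[0,-0.005,0.001],-0.107],[0,[0,-0.004,0.001],-0.1],[0,[0.001,-0.003,0.002],-0.091],[0,[0.002,-0.001,0.002],-0.079],[0,[0.002,0,0.002],-0.065],[0,[0.003,0.002,0.003],-0.048],[0,[0.004,0.004,0.003],-0.029],[0,[0.005,0.006,0.003],-0.01],[0,[0.006,0.007,0.003],0.01],[0,[0.007,0.009,0.003],0.029],[0,[0.008,0.01,0.003],0.048],[0,[0.008,0.01,0.003],0.065],[0,[0.008,0.01,0.002],0.079],[0,[0.008,0.009,0.002],0.091],[0,[0.007,0.008,0.002],0.1],[0,[0.006,0.007,0.001],0.107],[0,[0.004,0.006,0.001],0.111],[0,[0.002,0.006,0.001],0.114]]}}

```text
time: 25.75
position: [0.3329, 0.1629, 0.1144]
tool_rot: [-0.05, 0.985, -0.008, -0.165]
force: [-1.2, 0.2, -0.7]
opening: 0.0145
grip_force: 59.1
```

```bash
cat > chk.py <<'E'
from plan import *
s,m,t=tip()
p=manip.get_image('side')
print([(np.round(b['xyz'],3).tolist(),round(b['confidence'],2)) for b in manip.boxes_of(p,'walnut0') if np.hypot(*(np.array(b['xyz'][:2])-C))<.16])
Cl=cloud(p)
r=manip.regions_of(p,'pan')[0]; k=r['pixels']&(p['range_z']>0); q=Cl[k]; q=q[(q[:,2]>.068)&(q[:,2]<.078)&(np.hypot(q[:,0]-.5,q[:,1]-.172)<.130)]
A=np.c_[2*q[:,:2],np.ones(len(q))]
for _ in range(3):
    x=np.linalg.lstsq(A,(q[:,:2]**2).sum(1),rcond=None)[0]; R0=np.sqrt(x[2]+x[0]**2+x[1]**2); e=abs(np.hypot(q[:,0]-x[0],q[:,1]-x[1])-R0); kk=e<.006; q=q[kk];A=A[kk]
print('pan side',x[:2].round(4),R0.round(4))
E
python3 chk.py
```

```text
25.75 [-0.024  0.367 -0.49   2.098  0.044  1.024  1.13 ] [0.3329 0.1629 0.1144] f [-1.2  0.2 -0.7] op 0.0145 59.1
[[-0.94  -0.1   -0.325]
 [-0.095  0.995 -0.032]
 [ 0.326  0.001 -0.945]]
tilt 19.0 az -174.5
head [ 0.783  0.074 -0.617] tip [0.4448 0.1734 0.0491]
[([0.426, 0.191, 0.059], 0.79), ([0.452, 0.253, 0.062], 0.77), ([0.458, 0.111, 0.057], 0.76), ([0.582, 0.17, 0.062], 0.64), ([0.536, 0.124, 0.066], 0.56), ([0.522, 0.266, 0.061], 0.52)]
pan side [0.5021 0.1762] 0.1204
```

>>> {"name": "apply_moves", "arguments": {"series": [[0,[-0.001,0.005,0],0.114],[0,[-0.003,0.005,0],0.111],[0,[-0.005,0.006,-0.001],0.107],[0,[-0.007,0.006,-0.001],0.1],[0,[-0.008,0.007,-0.002],0.091],[0,[-0.009,0.007,-0.002],0.079],[0,[-0.009,0.008,-0.002],0.065],[0,[-0.009,0.007,-0.003],0.048],[0,[-0.008,0.007,-0.003],0.029],[0,[-0.007,0.006,-0.003],0.01],[0,[-0.006,0.004,-0.003],-0.01],[0,[-0.005,0.003,-0.003],-0.029],[0,[-0.005,0.001,-0.003],-0.048],[0,[-0.004,0,-0.003],-0.065],[0,[-0.003,-0.002,-0.002],-0.079],[0,[-0.003,-0.003,-0.002],-0.091],[0,[-0.002,-0.004,-0.002],-0.1],[0,[-0.002,-0.005,-0.001],-0.107],[0,[-0.002,-0.005,-0.001],-0.111],[0,[-0.001,-0.005,-0.001],-0.114]]}}

```text
time: 27.9
position: [0.4497, 0.163, 0.1147]
tool_rot: [-0.056, 0.985, -0.006, -0.165]
force: [-0.7, -0.1, -0.9]
opening: 0.0151
grip_force: 59.1
```

>>> {"name": "apply_moves", "arguments": {"series": [[0,[-0.001,-0.005,0],-0.114],[0,[-0.001,-0.005,0],-0.111],[0,[0,-0.005,0.001],-0.107],[0,[0,-0.004,0.001],-0.1],[0,[0.001,-0.003,0.002],-0.091],[0,[0.002,-0.001,0.002],-0.079],[0,[0.002,0,0.002],-0.065],[0,[0.003,0.002,0.003],-0.048],[0,[0.004,0.004,0.003],-0.029],[0,[0.005,0.006,0.003],-0.01],[0,[0.006,0.007,0.003],0.01],[0,[0.007,0.009,0.003],0.029],[0,[0.008,0.01,0.003],0.048],[0,[0.008,0.01,0.003],0.065],[0,[0.008,0.01,0.002],0.079],[0,[0.008,0.009,0.002],0.091],[0,[0.007,0.008,0.002],0.1],[0,[0.006,0.007,0.001],0.107],[0,[0.004,0.006,0.001],0.111],[0,[0.002,0.006,0.001],0.114]]}}

```text
time: 29.9
position: [0.3322, 0.163, 0.1146]
tool_rot: [-0.049, 0.985, -0.008, -0.165]
force: [0.4, 0.7, -0.9]
opening: 0.0152
grip_force: 59.1
```

```bash
python3 chk.py
```

```text
29.9 [ 0.013  0.374 -0.535  2.098  0.062  1.025  1.111] [0.3322 0.163  0.1146] f [ 0.4  0.7 -0.9] op 0.0152 59.1
[[-0.94  -0.1   -0.325]
 [-0.095  0.995 -0.032]
 [ 0.326  0.001 -0.945]]
tilt 19.0 az -174.5
head [ 0.783  0.073 -0.617] tip [0.4441 0.1735 0.0493]
[([0.588, 0.181, 0.062], 0.81), ([0.525, 0.264, 0.061], 0.77), ([0.582, 0.142, 0.065], 0.73), ([0.458, 0.112, 0.058], 0.61), ([0.452, 0.253, 0.064], 0.58), ([0.424, 0.188, 0.06], 0.52)]
pan side [0.5022 0.1762] 0.1205
```

All six nuts are still in the pan, and 2.5 turns are done. The last turn will be a bit wider and shifted slightly away from the near wall, to move the nuts further.

Run:
```python
import plan; from plan import *
import json
plan.C[:]=[.511,.1755]
s,m,t=tip()
r=rows([ring(f,.066,.049) for f in np.linspace(np.pi,3*np.pi,41)[1:]],m[:,2],(s['position'],m))
print(json.dumps(r[:20]));print(json.dumps(r[20:]))
```

```text
30.05 [ 0.014  0.375 -0.535  2.097  0.063  1.026  1.119] [0.3327 0.1631 0.1145] f [ 0.  -1.1 -0.2] op 0.0148 59.1
[[-0.94  -0.108 -0.325]
 [-0.103  0.994 -0.032]
 [ 0.326  0.004 -0.945]]
tilt 19.0 az -174.4
head [ 0.783  0.081 -0.616] tip [0.4446 0.1746 0.0493]
[[0, [-0.001, 0.006, 0.0], 0.12], [0, [-0.003, 0.004, -0.0], 0.112], [0, [-0.006, 0.005, -0.001], 0.107], [0, [-0.008, 0.005, -0.001], 0.101], [0, [-0.009, 0.006, -0.002], 0.091], [0, [-0.01, 0.007, -0.002], 0.079], [0, [-0.01, 0.007, -0.003], 0.065], [0, [-0.01, 0.008, -0.003], 0.048], [0, [-0.009, 0.007, -0.003], 0.03], [0, [-0.008, 0.006, -0.003], 0.01], [0, [-0.007, 0.005, -0.003], -0.01], [0, [-0.006, 0.004, -0.003], -0.03], [0, [-0.005, 0.002, -0.003], -0.048], [0, [-0.004, 0.001, -0.003], -0.065], [0, [-0.004, -0.001, -0.003], -0.079], [0, [-0.003, -0.002, -0.002], -0.091], [0, [-0.003, -0.003, -0.002], -0.101], [0, [-0.002, -0.004, -0.002], -0.107], [0, [-0.002, -0.004, -0.001], -0.112], [0, [-0.001, -0.004, -0.001], -0.114]]
[[0, [-0.001, -0.004, -0.0], -0.114], [0, [-0.001, -0.004, 0.0], -0.112], [0, [-0.0, -0.003, 0.001], -0.107], [0, [0.0, -0.003, 0.001], -0.1], [0, [0.001, -0.002, 0.002], -0.091], [0, [0.002, -0.0, 0.002], -0.079], [0, [0.003, 0.001, 0.003], -0.065], [0, [0.004, 0.003, 0.003], -0.048], [0, [0.005, 0.005, 0.003], -0.029], [0, [0.006, 0.007, 0.003], -0.01], [0, [0.007, 0.008, 0.003], 0.01], [0, [0.008, 0.009, 0.003], 0.029], [0, [0.009, 0.01, 0.003], 0.048], [0, [0.009, 0.01, 0.003], 0.065], [0, [0.01, 0.01, 0.003], 0.079], [0, [0.009, 0.009, 0.002], 0.091], [0, [0.008, 0.008, 0.002], 0.1], [0, [0.007, 0.007, 0.002], 0.107], [0, [0.004, 0.005, 0.001], 0.112], [0, [0.002, 0.005, 0.001], 0.114]]
```

>>> {"name": "apply_moves", "arguments": {"series": [[0,[-0.001,0.006,0],0.12],[0,[-0.003,0.004,0],0.112],[0,[-0.006,0.005,-0.001],0.107],[0,[-0.008,0.005,-0.001],0.101],[0,[-0.009,0.006,-0.002],0.091],[0,[-0.01,0.007,-0.002],0.079],[0,[-0.01,0.007,-0.003],0.065],[0,[-0.01,0.008,-0.003],0.048],[0,[-0.009,0.007,-0.003],0.03],[0,[-0.008,0.006,-0.003],0.01],[0,[-0.007,0.005,-0.003],-0.01],[0,[-0.006,0.004,-0.003],-0.03],[0,[-0.005,0.002,-0.003],-0.048],[0,[-0.004,0.001,-0.003],-0.065],[0,[-0.004,-0.001,-0.003],-0.079],[0,[-0.003,-0.002,-0.002],-0.091],[0,[-0.003,-0.003,-0.002],-0.101],[0,[-0.002,-0.004,-0.002],-0.107],[0,[-0.002,-0.004,-0.001],-0.112],[0,[-0.001,-0.004,-0.001],-0.114]]}}

```text
time: 32.05
position: [0.4629, 0.1629, 0.1132]
tool_rot: [-0.053, 0.985, -0.007, -0.166]
force: [-1.9, -0.6, 1.7]
opening: 0.0145
grip_force: 59.3
```

```bash
python3 chk.py
```

```text
32.05 [ 0.027  0.563 -0.494  1.8    0.158  1.16   1.15 ] [0.4629 0.1629 0.1132] f [-1.9 -0.6  1.7] op 0.0145 59.3
[[-0.94  -0.106 -0.325]
 [-0.102  0.994 -0.031]
 [ 0.327  0.004 -0.945]]
tilt 19.1 az -174.5
head [ 0.782  0.08  -0.617] tip [0.5747 0.1743 0.0479]
[([0.454, 0.252, 0.064], 0.89), ([0.525, 0.262, 0.061], 0.77), ([0.589, 0.196, 0.063], 0.57), ([0.448, 0.116, 0.051], 0.51), ([0.596, 0.146, 0.07], 0.38)]
pan side [0.5021 0.1764] 0.1203
```

>>> {"name": "apply_moves", "arguments": {"series": [[0,[-0.001,-0.004,0],-0.114],[0,[-0.001,-0.004,0],-0.112],[0,[0,-0.003,0.001],-0.107],[0,[0,-0.003,0.001],-0.1],[0,[0.001,-0.002,0.002],-0.091],[0,[0.002,0,0.002],-0.079],[0,[0.003,0.001,0.003],-0.065],[0,[0.004,0.003,0.003],-0.048],[0,[0.005,0.005,0.003],-0.029],[0,[0.006,0.007,0.003],-0.01],[0,[0.007,0.008,0.003],0.01],[0,[0.008,0.009,0.003],0.029],[0,[0.009,0.01,0.003],0.048],[0,[0.009,0.01,0.003],0.065],[0,[0.01,0.01,0.003],0.079],[0,[0.009,0.009,0.002],0.091],[0,[0.008,0.008,0.002],0.1],[0,[0.007,0.007,0.002],0.107],[0,[0.004,0.005,0.001],0.112],[0,[0.002,0.005,0.001],0.114]]}}

```text
time: 34.2
position: [0.3301, 0.1628, 0.1153]
tool_rot: [-0.046, 0.985, -0.008, -0.165]
force: [0.1, -0.1, -0.6]
opening: 0.0147
grip_force: 59.1
```

```bash
python3 chk.py; cp h.py /dev/null; python3 -c "
from h import *
p=manip.get_image('scene'); save(p,'s4.png')"
```

```text
34.2 [ 0.052  0.378 -0.582  2.101  0.079  1.027  1.085] [0.3301 0.1628 0.1153] f [ 0.1 -0.1 -0.6] op 0.0147 59.1
[[-0.941 -0.094 -0.325]
 [-0.088  0.996 -0.032]
 [ 0.326 -0.001 -0.945]]
tilt 19.0 az -174.5
head [ 0.784  0.067 -0.616] tip [0.4421 0.1725 0.0501]
[([0.46, 0.113, 0.056], 0.84), ([0.426, 0.188, 0.058], 0.73), ([0.517, 0.27, 0.063], 0.7), ([0.455, 0.251, 0.065], 0.59), ([0.586, 0.156, 0.063], 0.54), ([0.556, 0.254, 0.063], 0.51)]
pan side [0.5021 0.1762] 0.1204
```

View pics/s4.png

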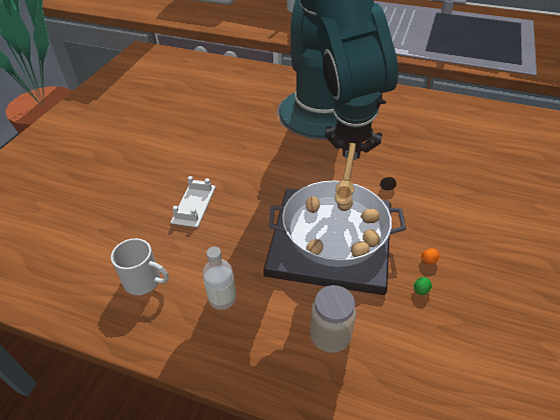

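The scene view shows all six nuts still in the pan, in new places after 3.5 turns, with the tip at about (345,195). Lifting out and going back to the rest.

>>> {"name": "apply_moves", "arguments": {"series": [[0,[0.006,0,-0.019],0],[0,[0.013,0,-0.038],0],[0,[0.013,0,-0.038],0],[0,[0.013,0,-0.038],0],[0,[0.013,0,-0.038],0],[0,[0.013,0,-0.038],0],[0,[-0.012,-0.0455,-0.006],0],[0,[-0.012,-0.0455,-0.006],0],[0,[-0.012,-0.0455,-0.006],0],[0,[-0.012,-0.0455,-0.006],0],[0,[-0.012,-0.0455,-0.006],0],[0,[-0.012,-0.0455,-0.006],0],[0,[-0.012,-0.0455,-0.006],0],[0,[-0.012,-0.0455,-0.006],0],[0,[0,0,0],0.15],[0,[0,0,0],0.15],[0,[0,0,0],0.15],[0,[0,0,0],0.15]]}}

```text
time: 36.2
position: [0.4744, -0.1893, 0.3489]
tool_rot: [0.246, 0.955, -0.056, -0.156]
force: [0.9, -0.0, -1.3]
opening: 0.0148
grip_force: 59.1
```

>>> {"name": "apply_moves", "arguments": {"series": [[0,[0,0,0],0.15],[0,[0,0,0],0.15],[0,[0,0,0],0.15],[0,[0,0,0],0.15],[0,[0,0,0],0.15],[0,[0,0,0],0.15],[0,[0,0,0],0.15],[0,[0,0,0],0.15],[0,[0,0,0],0.15],[0,[0,0,0],0.15],[0,[0,0,0],0.15],[0,[0,0,0],0.15],[0,[0,0,0],0.15],[0,[0,0,0],0.15],[0,[0,0,0],0.15],[0,[0,0,0],0.15],[0,[0,0,0],0.07],[0,[0,0,0],0]]}}

```text
time: 38.0
position: [0.4745, -0.1891, 0.349]
tool_rot: [0.982, 0.085, -0.166, 0.001]
force: [0.9, 0.0, -1.6]
opening: 0.0147
grip_force: 59.1
```

```bash
cat > sp.py <<'E'
from h import *
s,m,t=tip(); g=s['position']-.019*m[:,2]
p=manip.get_image('scene'); Cl=cloud(p)
k=manip.regions_of(p,'spoon')[0]['pixels']&(p['range_z']>0); q=Cl[k]; q=q[abs((q-g)@m[:,1])<.03]; q=q[abs(q[:,2]-g[2])<.05]
u,S,V=np.linalg.svd(q-q.mean(0),full_matrices=False); h=V[0]*np.sign(V[0]@(m@SP)); tt=(q-g)@h
print('head dir world',h.round(3),'tool',(h@m).round(3),'tip/handle along',tt.max().round(4),tt.min().round(4),'lateral',((q-g)@m[:,1]).mean().round(4),S.round(2))
print('to rest', (m.T@(np.array([.5148,-.1945,.038])-g)).round(4), 'hover90',(m.T@(np.array([.5148,-.1945,.098])-g)).round(4))
E
python3 sp.py
```

```text
38.0 [ 0.157  0.302  0.121  1.549  0.084  1.604 -1.13 ] [ 0.4745 -0.1891  0.349 ] f [ 0.9  0.  -1.6] op 0.0147 59.1
[[ 0.931  0.168 -0.326]
 [ 0.167 -0.986 -0.031]
 [-0.326 -0.025 -0.945]]
tilt 19.1 az -174.5
head [-0.986 -0.162  0.   ] tip [ 0.3475 -0.2103  0.367 ]
head dir world [-0.949 -0.158  0.271] tool [-0.998 -0.01   0.058] tip/handle along 0.1389 -0.1104 lateral -0.0032 [2.15 0.17 0.06]
to rest [0.138  0.02   0.2999] hover90 [0.1184 0.0185 0.2432]
```

The spoon now sits about 16° head-up, so it slipped in the grip at some point. I'll project both hypotheses into the earlier pictures to find out when.

Run:
```python
from h import *
def proj(p,X):
    E=np.array(p['extrinsics']); c=E[:3,:3].T@(np.array(X)-E[:3,3]); f=210/np.tan(np.radians(p['vertical_fov'])/2)
    return (p['cx']+f*c[0]/-c[2],p['cy']-f*c[1]/-c[2])
S2=np.array([-.998,-.008,.058]);S2/=np.linalg.norm(S2)
poses={'side2':([.3946,.1631,.1758],[-.081,.983,-.002,-.167]),'side3':([.3342,.1601,.1157],[-.046,.985,-.008,-.164]),'s4':([.3301,.1628,.1153],[-.046,.985,-.008,-.165])}
for n,(t,q) in poses.items():
    p=manip.get_image('scene' if n[1]!='i' else 'side'); m=R.from_quat(q).as_matrix(); g=np.array(t)-.019*m[:,2]
    im=cv2.imread(f'pics/{n}.png')
    for S,c in ((SP,(0,0,255)),(S2,(255,0,0))):
        print(n,[np.round(proj(p,g+d*(m@S))).tolist() for d in (.135,-.115)])
        for d in (.135,-.115):
            u=proj(p,g+d*(m@S)); cv2.circle(im,(int(u[0]),int(u[1])),2,c,-1)
    x0,y0=(240,150) if n[1]=='i' else (270,100)
    cv2.imwrite(f'pics/{n}c.png',cv2.resize(im[y0:y0+150,x0:x0+220],None,fx=1.2 if 0 else 2,fy=2))
ims=[cv2.imread(f'pics/{n}c.png') for n in ('side3','s4')]
cv2.imwrite('pics/cmp.png',np.hstack(ims)[:, :800] if 0 else cv2.resize(np.hstack(ims),(800,273)))
```

```text
side2 [[283.0, 237.0], [405.0, 179.0]]
side2 [[273.0, 227.0], [411.0, 190.0]]
side3 [[314.0, 253.0], [434.0, 209.0]]
side3 [[305.0, 243.0], [439.0, 219.0]]
s4 [[341.0, 206.0], [359.0, 107.0]]
s4 [[340.0, 202.0], [359.0, 112.0]]
```

View pics/cmp.png

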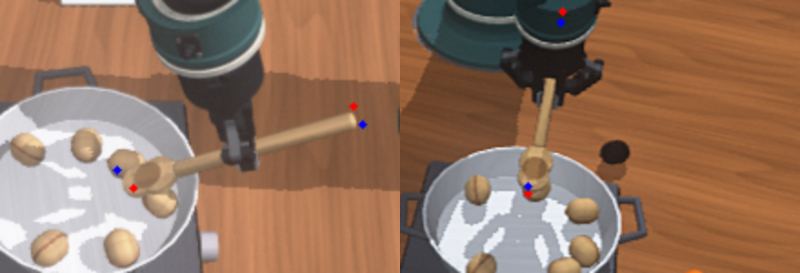

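The slip started in the first half turn and grew, so the later turns were too shallow. There is time to redo it: lay the spoon in the rest to level it, regrip, and stir again properly.

>>> {"name": "apply_moves", "arguments": {"series": [[0,[0.0203,0.003,0.0403],0.015],[0,[0.0203,0.003,0.0403],0],[0,[0.0203,0.003,0.0403],0],[0,[0.0203,0.003,0.0403],0],[0,[0.0203,0.003,0.0403],0],[0,[0.0203,0.003,0.0403],0],[0,[0.009,0.001,0.026],0],[0,[0.009,0.001,0.026],0],[0,[0,0,0],0],[1,[0,0,0],0],[1,[0,0,0],0],[1,[0,0,0],0],[1,[0,0,0],0]]}}

```text
time: 39.55
position: [0.5129, -0.1964, 0.0261]
tool_rot: [0.983, 0.078, -0.165, 0.003]
force: [0.5, -0.0, -0.6]
opening: 0.072
grip_force: 0.0
```

```bash
cat > lay.py <<'E'
from h import *
s,m=st()
for cam in ('scene','side'):
    p=manip.get_image(cam); Cl=cloud(p)
    r=manip.regions_of(p,'spoon')
    if not r: print('none'); continue
    k=r[0]['pixels']&(p['range_z']>0); q=Cl[k]; q=q[(q[:,2]>.03)&(q[:,2]<.056)]; d=np.array([.987,.162]); o=np.array([.5148,-.1945])
    tt=(q[:,:2]-o)@d; l=(q[:,:2]-o)@[-d[1],d[0]]
    h=(tt>-.06); pf=np.polyfit(tt[h],l[h],1)
    print(cam,'x',np.percentile(tt,[0,1,99,100]).round(4),'lat',np.polyval(pf,0).round(4),'yaw deg',np.degrees(pf[0]).round(2),'z slope',np.polyfit(tt,q[:,2],1).round(3))
g=s['position']-.019*m[:,2]; print('g',g.round(4),'to origin',(m.T@(np.array([.5148,-.1945,.038])-g)).round(4))
E
python3 lay.py
```

```text
39.55 [ 0.175  0.716  0.1    1.706  0.056  1.035 -1.189] [ 0.5129 -0.1964  0.0261] f [ 0.5 -0.  -0.6] op 0.072 0.0
[[ 0.933  0.154 -0.324]
 [ 0.152 -0.988 -0.031]
 [-0.325 -0.02  -0.945]]
tilt 19.0 az -174.5
scene x [-0.1349 -0.1314  0.1115  0.1154] lat 0.0014 yaw deg 0.19 z slope [0.004 0.044]
side x [-0.137  -0.133   0.1076  0.1103] lat 0.0038 yaw deg 0.44 z slope [-0.002  0.04 ]
g [ 0.5191 -0.1958  0.044 ] to origin [-0.0018 -0.0018  0.007 ]
```

The spoon is back, level and centred. Regripping and lifting.

>>> {"name": "apply_moves", "arguments": {"series": [[1,[-0.001,-0.001,0.003],0],[0,[0,0,0],0],[0,[0,0,0],0],[0,[0,0,0],0],[0,[0,0,0],0],[0,[0,0,0],0],[0,[-0.006,0,-0.019],0],[0,[-0.016,0,-0.046],0],[0,[-0.016,0,-0.046],0],[0,[-0.016,0,-0.046],0],[0,[-0.016,0,-0.046],0]]}}

```text
time: 40.85
position: [0.511, -0.1998, 0.2399]
tool_rot: [0.983, 0.077, -0.166, 0.003]
force: [0.9, 0.3, -1.4]
opening: 0.0147
grip_force: 58.9
```

```bash
cat > go.py <<'E'
import plan; from plan import *
import json
plan.C[:]=[.514,.1755]
def el(f,z=.050): return ([plan.C[0]+.054*np.cos(f),plan.C[1]+.060*np.sin(f),z],np.radians(5.5+38*np.sin(f)))
def interp(start,end,n,lift=0):
    (p0,m0),(p1,m1)=start,end
    w=R.from_matrix(m0.T@m1).as_rotvec()[2]
    return p0,m0,p1,w
E
python3 - <<'E'
from go import *
s,m,t=tip(); a=m[:,2]
# current spoon direction taken level in plane
p1,m1=pose([.506,.178,.10],np.radians(5.5),a)
w=R.from_matrix(m.T@m1).as_rotvec()[2]; w=w if w<0 else w-2*np.pi
n=int(np.ceil(-w/.147)); print('w',w,n)
q0=s['position']-.019*a; q1=p1-.019*a
P=[]
for i in range(n+1):
    mm=m@R.from_rotvec([0,0,w*i/n]).as_matrix(); P.append((s['position']+(p1-s['position'])*min(1,i/n),mm))
out=[[0,[round(float(v),3) for v in A[1].T@(B[0]-A[0])],round(w/n,3)] for A,B in zip(P,P[1:])]
print(json.dumps(out))
print('tipz',[round(float((x[0]-.019*a+.135*(x[1]@SP))[2]),3) for x in P][::4])
E
```

```text
40.85 [ 0.166  0.453  0.12   1.586  0.069  1.416 -1.153] [ 0.511  -0.1998  0.2399] f [ 0.9  0.3 -1.4] op 0.0147 58.9
[[ 0.933  0.153 -0.325]
 [ 0.151 -0.988 -0.031]
 [-0.326 -0.02  -0.945]]
tilt 19.1 az -174.5
head [-0.989 -0.147  0.   ] tip [ 0.3837 -0.2191  0.2578]
w -3.086586059455028 21
[[0, [-0.001, -0.018, 0.005], -0.147], [0, [0.001, -0.018, 0.005], -0.147], [0, [0.004, -0.018, 0.005], -0.147], [0, [0.006, -0.017, 0.005], -0.147], [0, [0.009, -0.016, 0.005], -0.147], [0, [0.011, -0.014, 0.005], -0.147], [0, [0.013, -0.013, 0.005], -0.147], [0, [0.015, -0.011, 0.005], -0.147], [0, [0.016, -0.008, 0.005], -0.147], [0, [0.017, -0.006, 0.005], -0.147], [0, [0.018, -0.003, 0.005], -0.147], [0, [0.018, -0.001, 0.005], -0.147], [0, [0.018, 0.002, 0.005], -0.147], [0, [0.017, 0.005, 0.005], -0.147], [0, [0.017, 0.007, 0.005], -0.147], [0, [0.015, 0.01, 0.005], -0.147], [0, [0.014, 0.012, 0.005], -0.147], [0, [0.012, 0.014, 0.005], -0.147], [0, [0.01, 0.015, 0.005], -0.147], [0, [0.007, 0.016, 0.005], -0.147], [0, [0.005, 0.017, 0.005], -0.147]]
tipz [0.258, 0.235, 0.202, 0.163, 0.129, 0.104]
```

>>> {"name": "apply_moves", "arguments": {"series": [[0,[-0.001,-0.018,0.005],-0.147],[0,[0.001,-0.018,0.005],-0.147],[0,[0.004,-0.018,0.005],-0.147],[0,[0.006,-0.017,0.005],-0.147],[0,[0.009,-0.016,0.005],-0.147],[0,[0.011,-0.014,0.005],-0.147],[0,[0.013,-0.013,0.005],-0.147],[0,[0.015,-0.011,0.005],-0.147],[0,[0.016,-0.008,0.005],-0.147],[0,[0.017,-0.006,0.005],-0.147],[0,[0.018,-0.003,0.005],-0.147],[0,[0.018,-0.001,0.005],-0.147],[0,[0.018,0.002,0.005],-0.147],[0,[0.017,0.005,0.005],-0.147],[0,[0.017,0.007,0.005],-0.147],[0,[0.015,0.01,0.005],-0.147],[0,[0.014,0.012,0.005],-0.147],[0,[0.012,0.014,0.005],-0.147],[0,[0.01,0.015,0.005],-0.147],[0,[0.007,0.016,0.005],-0.147]]}}

```text
time: 42.85
position: [0.3968, 0.1503, 0.1596]
tool_rot: [0.019, 0.986, -0.019, -0.164]
force: [-0.6, 0.4, -0.2]
opening: 0.0149
grip_force: 58.9
```

```bash
cat > chk2.py <<'E'
from go import *
s,m,t=tip(); a=m[:,2]; g=s['position']-.019*a
def seen():
    p=manip.get_image('side'); Cl=cloud(p); r=manip.regions_of(p,'spoon')
    print('nuts',[np.round(b['xyz'],3).tolist() for b in manip.boxes_of(p,'walnut0') if np.hypot(*(np.array(b['xyz'][:2])-plan.C))<.16])
    k=r[0]['pixels']&(p['range_z']>0); q=Cl[k]; q=q[(abs((q-g)@m[:,1])<.035)&(q[:,2]>.05)]
    d=(q-g)@(m@SP); q=q[(d<-.02)|(d>.0)]
    h=q[((q-g)@(m@SP)<-.025)]
    u,S,V=np.linalg.svd(h-h.mean(0),full_matrices=False); v=V[0]*np.sign(V[0]@(m@SP)); print('handle dir tool',(v@m).round(3),len(h),'handle dip',np.degrees(np.arcsin(-v[2])).round(1),'model',np.degrees(np.arcsin(-(m@SP)[2])).round(1))
seen()
E
python3 chk2.py
python3 - <<'E'
from go import *
s,m,t=tip(); a=m[:,2]; c=plan.C
seq=[([.506,.1755,.08],np.radians(5.5)),([.508,.1755,.06],np.radians(5.5)),([.512,.1755,.050],np.radians(5.5))]+[([x,.1755,.050],np.radians(5.5)) for x in (.528,.548,.568)]
print(json.dumps(rows(seq,a,(s['position'],m))))
N=30
r=rows([el(f) for f in np.linspace(0,2*np.pi,N+1)],a); print(json.dumps(r[:15])); print(json.dumps(r[15:]))
E
```

```text
42.85 [ 0.139  0.409 -0.62   1.934  0.12   1.185  0.992] [0.3968 0.1503 0.1596] f [-0.6  0.4 -0.2] op 0.0149 58.9
[[-0.945  0.031 -0.325]
 [ 0.044  0.999 -0.031]
 [ 0.324 -0.044 -0.945]]
tilt 19.1 az -174.5
head [ 0.787 -0.057 -0.614] tip [0.5092 0.1432 0.0947]
nuts [[0.452, 0.254, 0.063], [0.43, 0.182, 0.061], [0.586, 0.156, 0.065], [0.556, 0.255, 0.065], [0.515, 0.27, 0.062], [0.456, 0.114, 0.052]]
handle dir tool [-0.946  0.011  0.323] 481 handle dip 37.7 model 37.9
43.0 [ 0.139  0.409 -0.619  1.934  0.12   1.186  0.988] [0.3967 0.1501 0.1595] f [ 0.2 -0.3 -1.2] op 0.0148 58.9
[[-0.945  0.036 -0.326]
 [ 0.049  0.998 -0.031]
 [ 0.324 -0.046 -0.945]]
tilt 19.1 az -174.5
head [ 0.786 -0.062 -0.614] tip [0.5091 0.1423 0.0946]
[[0, [-0.001, 0.015, 0.014], -0.146], [0, [-0.008, -0.0, 0.018], 0.0], [0, [-0.007, -0.0, 0.008], 0.0], [0, [-0.015, -0.002, -0.005], 0.0], [0, [-0.019, -0.002, -0.007], 0.0], [0, [-0.019, -0.002, -0.007], 0.0]]
[[0, [-0.001, -0.002, -0.0], -0.115], [0, [0.0, -0.002, 0.001], -0.111], [0, [0.001, -0.001, 0.001], -0.102], [0, [0.002, 0.0, 0.002], -0.088], [0, [0.00
[... 228 characters left out ...]
071], [0, [0.01, 0.007, 0.003], 0.088], [0, [0.009, 0.005, 0.002], 0.102], [0, [0.006, 0.004, 0.002], 0.111], [0, [0.003, 0.003, 0.001], 0.115]]
[[0, [-0.001, 0.002, 0.0], 0.115], [0, [-0.004, 0.002, -0.001], 0.111], [0, [-0.007, 0.003, -0.001], 0.102], [0, [-0.01, 0.004, -0.002], 0.088], [0, [-0.011, 0.005, -0.003], 0.071], [0, [-0.011, 0.005, -0.003], 0.05], [0, [-0.011, 0.005, -0.004], 0.026], [0, [-0.01, 0.005, -0.004], 0.0], [0, [-0.008, 0.004, -0.004], -0.026], [0, [-0.007, 0.002, -0.004], -0.05], [0, [-0.005, 0.001, -0.003], -0.071], [0, [-0.004, -0.0, -0.003], -0.088], [0, [-0.003, -0.001, -0.002], -0.102], [0, [-0.002, -0.002, -0.002], -0.111], [0, [-0.002, -0.002, -0.001], -0.115]]
```

>>> {"name": "apply_moves", "arguments": {"series": [[0,[-0.001,0.015,0.014],-0.146],[0,[-0.008,0,0.018],0],[0,[-0.007,0,0.008],0],[0,[-0.015,-0.002,-0.005],0],[0,[-0.019,-0.002,-0.007],0],[0,[-0.017,-0.002,-0.006],0],[0,[-0.001,-0.002,0],-0.115],[0,[0,-0.002,0.001],-0.111],[0,[0.001,-0.001,0.001],-0.102],[0,[0.002,0,0.002],-0.088],[0,[0.004,0.002,0.003],-0.071],[0,[0.005,0.003,0.003],-0.05],[0,[0.007,0.005,0.004],-0.026],[0,[0.008,0.007,0.004],0],[0,[0.01,0.008,0.004],0.026],[0,[0.011,0.008,0.004],0.05],[0,[0.011,0.008,0.003],0.071],[0,[0.01,0.007,0.003],0.088],[0,[0.009,0.005,0.002],0.102],[0,[0.006,0.004,0.002],0.111]]}}

```text
time: 45.0
position: [0.3477, 0.1619, 0.1152]
tool_rot: [-0.103, 0.981, 0.001, -0.165]
force: [0.8, 0.5, 3.0]
opening: 0.0147
grip_force: 59.4
```

```bash
python3 chk2.py
```

```text
45.0 [ 0.156  0.432 -0.697  2.062  0.153  1.052  1.148] [0.3477 0.1619 0.1152] f [0.8 0.5 3. ] op 0.0147 59.4
[[-0.924 -0.202 -0.324]
 [-0.203  0.979 -0.031]
 [ 0.323  0.037 -0.946]]
tilt 19.0 az -174.5
head [ 0.769  0.176 -0.614] tip [0.4577 0.1862 0.0503]
nuts [[0.555, 0.255, 0.062], [0.522, 0.267, 0.063], [0.445, 0.247, 0.065], [0.461, 0.108, 0.055], [0.403, 0.187, 0.056], [0.585, 0.152, 0.068]]
handle dir tool [-0.952  0.002  0.306] 465 handle dip 36.7 model 37.9
```

>>> {"name": "apply_moves", "arguments": {"series": [[0,[0,0.003,0.001],0.115],[0,[-0.001,0.002,0],0.115],[0,[-0.004,0.002,-0.001],0.111],[0,[-0.007,0.003,-0.001],0.102],[0,[-0.01,0.004,-0.002],0.088],[0,[-0.011,0.005,-0.003],0.071],[0,[-0.011,0.005,-0.003],0.05],[0,[-0.011,0.005,-0.004],0.026],[0,[-0.01,0.005,-0.004],0],[0,[-0.008,0.004,-0.004],-0.026],[0,[-0.007,0.002,-0.004],-0.05],[0,[-0.005,0.001,-0.003],-0.071],[0,[-0.004,0,-0.003],-0.088],[0,[-0.003,-0.001,-0.002],-0.102],[0,[-0.002,-0.002,-0.002],-0.111],[0,[-0.002,-0.002,-0.001],-0.115]]}}

```text
time: 46.75
position: [0.4556, 0.1657, 0.116]
tool_rot: [-0.054, 0.985, -0.007, -0.165]
force: [0.5, -1.0, -1.5]
opening: 0.0146
grip_force: 59.0
```

```bash
python3 chk2.py
```

```text
46.75 [ 0.117  0.58  -0.624  1.811  0.222  1.171  1.082] [0.4556 0.1657 0.116 ] f [ 0.5 -1.  -1.5] op 0.0146 59.0
[[-0.939 -0.108 -0.325]
 [-0.104  0.994 -0.031]
 [ 0.327  0.004 -0.945]]
tilt 19.1 az -174.5
head [ 0.782  0.082 -0.617] tip [0.5674 0.1773 0.0507]
nuts [[0.521, 0.269, 0.062], [0.447, 0.244, 0.064], [0.556, 0.255, 0.062], [0.59, 0.17, 0.067], [0.442, 0.18, 0.059]]
handle dir tool [-0.949  0.005  0.316] 380 handle dip 37.5 model 38.1
```

>>> {"name": "apply_moves", "arguments": {"series": [[0,[-0.001,-0.002,0],-0.115],[0,[0,-0.002,0.001],-0.111],[0,[0.001,-0.001,0.001],-0.102],[0,[0.002,0,0.002],-0.088],[0,[0.004,0.002,0.003],-0.071],[0,[0.005,0.003,0.003],-0.05],[0,[0.007,0.005,0.004],-0.026],[0,[0.008,0.007,0.004],0],[0,[0.01,0.008,0.004],0.026],[0,[0.011,0.008,0.004],0.05],[0,[0.011,0.008,0.003],0.071],[0,[0.01,0.007,0.003],0.088],[0,[0.009,0.005,0.002],0.102],[0,[0.006,0.004,0.002],0.111],[0,[0.003,0.003,0.001],0.115],[0,[-0.001,0.002,0],0.115],[0,[-0.004,0.002,-0.001],0.111],[0,[-0.007,0.003,-0.001],0.102],[0,[-0.01,0.004,-0.002],0.088],[0,[-0.011,0.005,-0.003],0.071]]}}

```text
time: 48.9
position: [0.3802, 0.1753, 0.1096]
tool_rot: [0.191, 0.967, -0.048, -0.159]
force: [-0.2, -0.1, -0.1]
opening: 0.0148
grip_force: 59.0
```

```bash
python3 chk2.py
```

```text
48.9 [ 0.035  0.468 -0.564  1.984  0.126  1.067  0.585] [0.3802 0.1753 0.1096] f [-0.2 -0.1 -0.1] op 0.0148 59.0
[[-0.876  0.355 -0.325]
 [ 0.386  0.922 -0.032]
 [ 0.289 -0.153 -0.945]]
tilt 19.1 az -174.5
head [ 0.72 -0.38 -0.58] tip [0.4836 0.1246 0.0492]
nuts [[0.472, 0.255, 0.06], [0.522, 0.267, 0.065], [0.459, 0.094, 0.06], [0.556, 0.255, 0.063], [0.586, 0.156, 0.066], [0.441, 0.149, 0.052]]
handle dir tool [-0.975  0.007  0.222] 427 handle dip 29.5 model 35.4
```

>>> {"name": "apply_moves", "arguments": {"series": [[0,[-0.012,0.005,0],0.05],[0,[-0.012,0.005,-0.001],0.026],[0,[-0.012,0.005,-0.002],0],[0,[-0.01,0.004,-0.004],-0.026],[0,[-0.007,0.002,-0.004],-0.05],[0,[-0.005,0.001,-0.003],-0.071],[0,[-0.004,0,-0.003],-0.088],[0,[-0.003,-0.001,-0.002],-0.102],[0,[-0.002,-0.002,-0.002],-0.111],[0,[-0.002,-0.002,-0.001],-0.115],[0,[-0.001,-0.002,0],-0.115],[0,[0,-0.002,0.001],-0.111],[0,[0.001,-0.001,0.001],-0.102],[0,[0.002,0,0.002],-0.088],[0,[0.004,0.002,0.003],-0.071],[0,[0.005,0.003,0.003],-0.05],[0,[0.007,0.005,0.004],-0.026],[0,[0.008,0.007,0.004],0],[0,[0.01,0.008,0.004],0.026],[0,[0.011,0.008,0.004],0.05]]}}

```text
time: 51.05
position: [0.3933, 0.1577, 0.1014]
tool_rot: [-0.285, 0.944, 0.033, -0.162]
force: [0.4, 0.4, -1.1]
opening: 0.0151
grip_force: 59.0
```

```bash
python3 chk2.py
```

```text
51.05 [ 0.244  0.559 -0.789  1.968  0.282  1.094  1.462] [0.3933 0.1577 0.1014] f [ 0.4  0.4 -1.1] op 0.0151 59.0
[[-0.785 -0.528 -0.325]
 [-0.55   0.835 -0.031]
 [ 0.287  0.154 -0.945]]
tilt 19.0 az -174.6
head [ 0.639  0.504 -0.581] tip [0.4857 0.2264 0.041 ]
nuts [[0.442, 0.14, 0.061], [0.465, 0.101, 0.058], [0.542, 0.264, 0.062], [0.592, 0.184, 0.065], [0.455, 0.261, 0.064], [0.501, 0.275, 0.067]]
handle dir tool [-0.973  0.003  0.231] 404 handle dip 29.8 model 35.5
```

>>> {"name": "apply_moves", "arguments": {"series": [[0,[0.01,0.008,0.003],0.071],[0,[0.01,0.007,0.003],0.088],[0,[0.009,0.005,0.002],0.102],[0,[0.006,0.004,0.002],0.111],[0,[0.003,0.003,0.001],0.115],[0,[-0.001,0.002,0],0.115],[0,[-0.004,0.002,-0.001],0.111],[0,[-0.007,0.003,-0.001],0.102],[0,[-0.01,0.004,-0.002],0.088],[0,[-0.011,0.005,-0.003],0.071],[0,[-0.011,0.005,-0.003],0.05],[0,[-0.011,0.005,-0.004],0.026],[0,[-0.01,0.005,-0.004],0],[0,[-0.008,0.004,-0.004],-0.026],[0,[-0.007,0.002,-0.004],-0.05],[0,[-0.005,0.001,-0.003],-0.071],[0,[-0.004,0,-0.003],-0.088],[0,[-0.003,-0.001,-0.002],-0.102],[0,[-0.002,-0.002,-0.002],-0.111],[0,[-0.002,-0.002,-0.001],-0.115]]}}

```text
time: 53.2
position: [0.4546, 0.1648, 0.1075]
tool_rot: [-0.053, 0.985, -0.007, -0.167]
force: [-7.9, -3.1, -0.1]
opening: 0.0151
grip_force: 59.0
```

>>> {"name": "apply_moves", "arguments": {"series": [[0,[-0.001,-0.002,0],-0.115],[0,[0,-0.002,0.001],-0.111],[0,[0.001,-0.001,0.001],-0.102],[0,[0.002,0,0.002],-0.088],[0,[0.004,0.002,0.003],-0.071]]}}

```text
time: 53.7
position: [0.4484, 0.1577, 0.1027]
tool_rot: [-0.288, 0.943, 0.033, -0.163]
force: [0.0, -8.4, 1.2]
opening: 0.0149
grip_force: 59.8
```

```bash
python3 chk2.py
python3 - <<'E'
from go import *
s,m,t=tip(); a=m[:,2]
# lift .15 then to rest hover with turn to az 9.3 tool x
x=np.array([np.cos(np.radians(9.4)),np.sin(np.radians(9.4)),0]); x-=a*(x@a); x/=np.linalg.norm(x); m1=np.c_[x,np.cross(a,x),a]
w=R.from_matrix(m.T@m1).as_rotvec()[2]; w=w if w>0 else w+2*np.pi
n=int(np.ceil(w/.148)); print(w,n)
p0=s['position']+[0,0,.16]; p1=np.array([.5148,-.1945,.12])+.019*a; 
print('lift',(m.T@[0,0,.04]).round(3))
zf=lambda f: p0[2]+(p1[2]-p0[2])*max(0,(f-.5)*2)
P=[(np.r_[p0[:2]+(p1-p0)[:2]*i/n,zf(i/n)],m@R.from_rotvec([0,0,w*i/n]).as_matrix()) for i in range(n+1)]
print(json.dumps([[0,[round(float(v),3) for v in A[1].T@(B[0]-A[0])],round(w/n,3)] for A,B in zip(P,P[1:])]))
E
```

```text
53.7 [ 0.234  0.636 -0.773  1.838  0.327  1.167  1.482] [0.4484 0.1577 0.1027] f [ 0.  -8.4  1.2] op 0.0149 59.8
[[-0.781 -0.533 -0.325]
 [-0.554  0.832 -0.032]
 [ 0.288  0.155 -0.945]]
tilt 19.1 az -174.3
head [ 0.635  0.508 -0.581] tip [0.5404 0.2269 0.0422]
nuts [[0.583, 0.202, 0.063], [0.455, 0.25, 0.064], [0.533, 0.268, 0.061], [0.496, 0.272, 0.064], [0.445, 0.139, 0.053], [0.488, 0.1, 0.051]]
handle dir tool [-0.974 -0.02   0.224] 399 handle dip 29.7 model 35.5
53.85 [ 0.234  0.636 -0.773  1.838  0.326  1.167  1.48 ] [0.448  0.1579 0.1026] f [ 0.  -4.7  1. ] op 0.0149 59.4
[[-0.782 -0.531 -0.326]
 [-0.552  0.833 -0.032]
 [ 0.289  0.155 -0.945]]
tilt 19.1 az -174.4
head [ 0.636  0.506 -0.582] tip [0.54   0.2269 0.0421]
3.5643312132687233 25
lift [ 0.012  0.006 -0.038]
[[0, [0.006, -0.013, -0.0], 0.143], [0, [0.004, -0.014, -0.0], 0.143], [0, [0.002, -0.014, -0.0], 0.143], [0, [-0.0, -0.014, -0.0], 0.143], [0, [-0.002, -0.014, -0.0], 0.143], [0, [-0.004, -0.014, -0.0], 0.143], [0, [-0.006, -0.013, -0.0], 0.143], [0, [-0.008, -0.012, -0.0], 0.143], [0, [-0.009, -0.011, -0.0], 0.143], [0, [-0.011, -0.009, -0.0], 0.143], [0, [-0.012, -0.008, -0.0], 0.143], [0, [-0.013, -0.006, -0.0], 0.143], [0, [-0.014, -0.002, 0.006], 0.143], [0, [-0.015, 0.002, 0.012], 0.143], [0, [-0.015, 0.004, 0.012], 0.143], [0, [-0.014, 0.006, 0.012], 0.143], [0, [-0.013, 0.008, 0.012], 0.143], [0, [-0.012, 0.01, 0.012], 0.143], [0, [-0.01, 0.011, 0.012], 0.143], [0, [-0.008, 0.013, 0.012], 0.143], [0, [-0.006, 0.014, 0.012], 0.143], [0, [-0.004, 0.015, 0.012], 0.143], [0, [-0.002, 0.015, 0.012], 0.143], [0, [-0.0, 0.015, 0.012], 0.143], [0, [0.002, 0.015, 0.012], 0.143]]
```

>>> {"name": "apply_moves", "arguments": {"series": [[0,[0.006,0.003,-0.019],0],[0,[0.012,0.006,-0.038],0],[0,[0.012,0.006,-0.038],0],[0,[0.012,0.006,-0.038],0],[0,[0.006,0.003,-0.019],0],[0,[0.006,-0.013,0],0.143],[0,[0.004,-0.014,0],0.143],[0,[0.002,-0.014,0],0.143],[0,[0,-0.014,0],0.143],[0,[-0.002,-0.014,0],0.143],[0,[-0.004,-0.014,0],0.143],[0,[-0.006,-0.013,0],0.143],[0,[-0.008,-0.012,0],0.143],[0,[-0.009,-0.011,0],0.143],[0,[-0.011,-0.009,0],0.143],[0,[-0.012,-0.008,0],0.143],[0,[-0.013,-0.006,0],0.143],[0,[-0.014,-0.002,0.006],0.143],[0,[-0.015,0.002,0.012],0.143],[0,[-0.015,0.004,0.012],0.143]]}}

```text
time: 55.85
position: [0.4802, -0.0553, 0.2277]
tool_rot: [0.693, 0.701, -0.127, -0.106]
force: [0.4, 0.9, -0.7]
opening: 0.0148
grip_force: 59.2
```

>>> {"name": "apply_moves", "arguments": {"series": [[0,[-0.014,0.006,0.012],0.143],[0,[-0.013,0.008,0.012],0.143],[0,[-0.012,0.01,0.012],0.143],[0,[-0.01,0.011,0.012],0.143],[0,[-0.008,0.013,0.012],0.143],[0,[-0.006,0.014,0.012],0.143],[0,[-0.004,0.015,0.012],0.143],[0,[-0.002,0.015,0.012],0.143],[0,[0,0.015,0.012],0.143],[0,[0.002,0.015,0.012],0.143],[0,[0,0,0],0]]}}

```text
time: 56.95
position: [0.5021, -0.1979, 0.0962]
tool_rot: [0.983, 0.075, -0.167, 0.003]
force: [-0.6, 0.1, -1.1]
opening: 0.0148
grip_force: 59.2
```

```bash
python3 sp.py
```

```text
56.95 [ 0.236  0.601  0.024  1.709  0.11   1.15  -1.222] [ 0.5021 -0.1979  0.0962] f [-0.6  0.1 -1.1] op 0.0148 59.2
[[ 0.933  0.148 -0.328]
 [ 0.146 -0.989 -0.031]
 [-0.329 -0.019 -0.944]]
tilt 19.2 az -174.6
head [-0.989 -0.142  0.003] tip [ 0.3748 -0.2165  0.1145]
head dir world [-0.983 -0.15   0.101] tool [-0.973  0.001  0.231] tip/handle along 0.1371 -0.1113 lateral -0.0027 [1.99 0.19 0.06]
to rest [ 0.0314 -0.0003  0.0697] hover90 [ 0.0117 -0.0015  0.013 ]
```

>>> {"name": "apply_moves", "arguments": {"series": [[0,[0.011,0,0.022],-0.01],[0,[0.011,0,0.022],0],[0,[0.009,0,0.0185],0],[0,[0,0,0],0],[1,[0,0,0],0],[1,[0,0,0],0],[1,[0,0,0],0],[1,[0,0,0],0]]}}

```text
time: 57.85
position: [0.5116, -0.1935, 0.0292]
tool_rot: [0.983, 0.082, -0.165, 0.002]
force: [-0.3, -1.3, -0.7]
opening: 0.0721
grip_force: 0.0
```

```bash
python3 lay.py
```

```text
57.85 [ 0.231  0.706  0.018  1.709  0.114  1.044 -1.232] [ 0.5116 -0.1935  0.0292] f [-0.3 -1.3 -0.7] op 0.0721 0.0
[[ 0.932  0.161 -0.325]
 [ 0.159 -0.987 -0.031]
 [-0.325 -0.022 -0.945]]
tilt 19.0 az -174.5
scene x [-0.1348 -0.1325  0.113   0.1136] lat 0.0049 yaw deg 0.24 z slope [0.002 0.044]
side x [-0.1369 -0.1333  0.1078  0.1102] lat 0.0075 yaw deg 0.61 z slope [-0.003  0.041]
g [ 0.5178 -0.1929  0.0471] to origin [-0.0001  0.0013  0.0097]
```

>>> {"name": "apply_moves", "arguments": {"series": [[1,[0,0,-0.02],0],[1,[0,0,-0.045],0],[1,[0,0,-0.045],0],[1,[0,0,-0.045],0],[1,[0,0,-0.04],0],[1,[0,0,0],0]]}}

```text
time: 58.65
position: [0.5779, -0.1873, 0.2178]
tool_rot: [0.983, 0.082, -0.162, 0.003]
force: [-0.1, 0.1, -1.1]
opening: 0.0856
grip_force: 0.0
```

```bash
python3 lay.py; python3 -c "
from h import *
p=manip.get_image('side'); save(p,'fin.png')"
```

```text
58.65 [ 0.202  0.576  0.015  1.437  0.093  1.44  -1.215] [ 0.5779 -0.1873  0.2178] f [-0.1  0.1 -1.1] op 0.0856 0.0
[[ 0.934  0.162 -0.318]
 [ 0.16  -0.987 -0.033]
 [-0.319 -0.02  -0.948]]
tilt 18.6 az -174.1
scene x [-0.1355 -0.1293  0.1118  0.1135] lat 0.0049 yaw deg 0.37 z slope [0.003 0.044]
side x [-0.1375 -0.1327  0.1074  0.1102] lat 0.0075 yaw deg 0.39 z slope [-0.     0.041]
g [ 0.5839 -0.1867  0.2358] to origin [-0.0027  0.0005  0.2096]
```

View pics/fin.png

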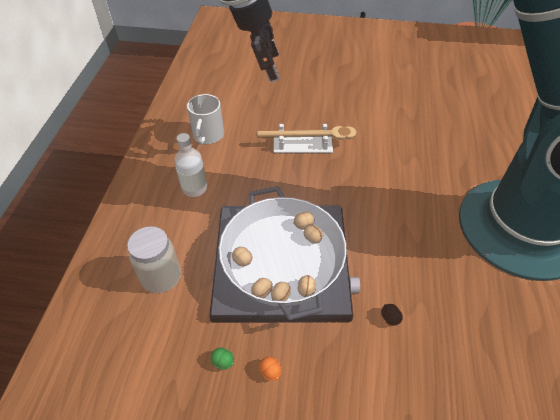

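The final view shows the spoon level in both notches at about (305,132) and all six nuts in the pan in new places. The pan has shifted by a few millimetres and turned slightly. Handing in.

```bash
python3 -c "
from plant import manip
print(manip.job_done())"
```

```text
the job is handed in; nothing more can be done
None
```

I handed the job in at about 59 s: the walnuts are stirred with all six still in the pan, and the spoon lies back in both notches, released. Two flaws: the spoon slipped in the first stir, so I regripped and stirred just over three more turns; and near the end the pan shifted a few millimetres and turned slightly.

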